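# Mend the toy road

### The arm

A 7-joint arm with a two-finger parallel gripper is mounted at the origin on the work surface. World frame = base frame: x ahead of the robot, y to its left, z up, the work surface at z = 0. Lengths are in m, angles in rad, forces in N, time in s.
With the tool pointing down it reaches from about 0.425 to 0.925 m from the base axis. Payload 6.8 kg.
Tool frame: the origin (TCP) lies on the centre line of the jaws, within the pads' length; the fingertips stand 19 mm ahead of it and the grasp point (between the pads) is the TCP (bot.tcp_to_tips is the distance from the TCP to the fingertips, in m); x points along the fingers, y is the direction in which the jaws open and shut, and the axes are right-handed (so a half turn about x gives the same grasp; the last joint's range is limited). The gripper opens to 85 mm and grips with 20 to 120 N. Pads are 22 mm wide; open, the fingers measure 114 mm over their backs; the gripper's body (76 mm by 85 mm) begins 54 mm behind the grasp point. The pads swing forward as they close: fully open they stand 13 mm farther back than shut.
Start: joints at [-1.219, 0.477, 0.022, 1.555, -0.011, 1.109, -0.083], TCP at [0.3, 0.605, 0.25] pointing down, gripper open.
Joint ranges: [-2.96, 2.96], [-0.34, 2.1], [-1.41, 1.46], [0.24, 2.44], [-1.37, 4.51], [0.17, 1.92], [-2.96, 2.96]. Speed limits (rad/s): [2.39, 2.39, 3.14, 3.14, 3.14, 3.14, 3.14].

### API

Orientations are given as a unit quaternion [w, x, y, z].
In Python, from station import status, eyes, bot gives the robot as it stands.
- The arm moves only by the tool apply_moves, never from a script. Its arguments are lists of equal length, an entry for each row: "travel": the shift along the tool's x, y, z in cm, a list of three; "turn": the turn, a rotation vector about the tool's x, y, z in rad, a list of three; "grip": the closure, from 0 (fully open) to 1 (shut). In form: {"travel": [[tx, ty, tz], ...], "turn": [[wx, wy, wz], ...], "grip": [grip, ...]}. A call has 1 to 8 rows; each row shifts and turns the pose as measured when the row begins, along the tool's axes as they then stand; what a row does not reach is not made up. A row lasts 1/12 s, in which the tool goes at most 41.7 mm and 7.16 degrees, less where a joint would pass 70% of its speed; a pose out of reach is approached as far as the arm can. A call is refused whole if a number of a shift passes 4.17 or a number of a turn 0.125, either way. A call with a gripper value outside its range is refused whole. The fingers move at their own pace and stop on an object; "newtons" is the grip in N (left out, the last holds). Time passes only in rows, so rows that do not move let the fingers close. It gives the time, the measured TCP pose, the force and the opening at its end, in the units of the state.
- status.get_obs(): the state, without advancing time (a new reading comes with each control period).
- eyes.read_camera(name): name is "side" or "top" or "wrist"; returns the picture (400x640x3 uint8, red, green, blue); there is no depth.
- eyes.calibration(name): a dict with "intrinsics" (3x3 intrinsics, pixels), "distortion" ([k1, k2, p1, p2, k3] as OpenCV has them; the pictures are not rectified), "xyz" and "attitude" of the camera in the world; the wrist camera has in their place "T_tool_cam" (4x4, takes a point from camera to tool coordinates, whose origin is the TCP and whose axes are the tool frame's). Camera axes: x right, y down, z forward; pixel columns grow to the right and rows downward; lengths in m; the calibration is good to about 2 mm. A picture is of the moment at which its call begins: read the wrist's pose just before it. calibration takes no time and is no camera call.
- bot.hand_in(): hands the job in, once; it reports no verdict.
Trained networks look in the newest picture that a camera, given by its name, has taken for a name from the list of things; names that differ only in an ending like _2 or _b are one class to them, and where a whole thing is asked for, a point or a joint stands for the part that bears it (a point fixed in the world has none). Each returns a list of dicts, best first, with "score" (0 to 1); they miss things now and then, are a little off and sometimes report something else, mostly with a low value. They report only what shows in the picture. A call takes as long as a camera call. They do not tell look-alikes from the thing itself.
- eyes.masks_of(thing, camera): "region" (400x640 bool, what is visible of it) and "rect" ([left, top, right, bottom] in pixels, round what is visible of it).
The state is a dict: "t": time; "q": joint angles; "joint_vel": joint speeds; "joint_torque": joint torques, N m; "eef_pos": TCP position; "tool_rot": TCP orientation; "contact_force": force on the tool from outside, world axes, zero at the start; "torque": the same for the moment, N m; "gripper_width": opening from 0.0 (shut) to 1.0 (fully open).
Only numpy, scipy, OpenCV 4.12 (cv2) and the standard library are available. Lean on these libraries where they do the work, as an engineer would, in place of code of your own. Each camera call takes 0.05 s, during which the arm holds its last target. There are 200 camera calls.

### The job

The toy road from the garage to the tunnel has a gap, and the convertible has fallen into it. Lift the convertible out and park it on its wheels behind the digger (at the end away from its bucket), in line with it, with about 30 mm clear between them, and lay the one road block from the aluminium tray that properly fills the gap, flat on the shelf with its sides in line with the road. Set both down rather than dropping them, leave the other two blocks in the tray, and do not disturb the digger, tree or bowl.

Things in the scene. Friction and masses are not known exactly. Their poses are not given: they have to be found in the camera images.
- garage: white plastic toy garage with a flat blue roof, fixed, 84 (x) x 94 (y) x 80 mm high. Origin: centre of the house's underside; +x points out of its doorway along the road. A wooden road apron, 46 mm wide, 24 mm high, runs from x = 40 to 85 mm and ends at the gap. Its light swing door (hinge x = 42, y = 21 mm, reach 40 mm, z 25 to 67 mm) stands open over the apron and plays no part
- gap (a point): centre of the gap in the road, at shelf level (z = 0), fixed to the garage (118 mm ahead of its origin); x runs along the road, y across it. The gap is 66 mm long along x, from the garage apron to the tunnel, and open on both sides (y) and above; the road on both sides of it is 24 mm high
- tunnel: wooden toy tunnel, fixed, at the far side of the gap, 60 mm long (x, along the road), 62 mm wide, 54 mm high; its road is 24 mm above the shelf and its roof reaches right to the gap's edge. Origin: centre of its underside; x along the road
- car: purple die-cast toy convertible, 58 mm long (x, nose to +x), 30 mm wide over the wheels, body sides 28 mm apart from z = 4 to 13 mm (narrower deck up to 16 mm), about 70 g; starts on its wheels in the gap, lengthwise with the road. Origin: centre, at the bottom of the wheels
- digger: yellow plastic toy digger, loose, 110 mm long (x), 50 mm wide, 60 mm high, about 250 g. Origin: centre of its length and width, at shelf level; the bucket is at the -x end (x = -55 mm), the tail ends at x = +55 mm, so behind it is +x
- tray: open aluminium tray, fixed, 158 (x) x 166 (y) x 22 mm high, walls and floor 4 mm thick. Origin: centre of its underside. The three road blocks lie in it side by side along y, about 4 mm apart, their lengths along x
- block_60: wooden road block, 60 (x, length, along its white centre line) x 46 (y) x 24 mm high, about 46 g: the one that fills the 66 mm gap. Origin: centre of its underside. In the tray there is room for fingers only at its two ends; in the gap only at its two sides
- block_50: look-alike wooden road block, 50 (x, length) x 46 x 24 mm: too short for the gap. Origin: centre of its underside
- block_70: look-alike wooden road block, 70 (x, length) x 46 x 24 mm: too long for the gap. Origin: centre of its underside
- tree: green cone-shaped wooden toy tree, loose, 52 mm across, 85 mm high. Origin: centre of its underside
- bowl: white ceramic key bowl, loose, 90 mm across, 38 mm high. Origin: centre of its underside
Not all that is in view belongs to the job. What is shaped like the block_60 but turquoise or yellow is not meant. Of the things that look like the car, the smallest one is meant.

How it is judged:
At the end, for the whole second after the job is handed in: The car rests on its wheels behind the digger, 18 to 42 mm clear of its tail, within 10 mm of its centre line and 8 degrees of parallel; the 60 mm block lies flat on the shelf in the gap, within 6 mm of the road's centre line and 6 degrees of parallel; the other blocks lie in the tray (x of car in the frame of digger between 0.102 and 0.126 m and y of car in the frame of digger between -0.01 and 0.01 m and angle between the x axis of car and the x axis of digger, either way round below 0.14 rad and height (world z) of car below 0.004 m and angle between car's own z axis and vertical below 0.1 rad and linear speed of each of car, block_60 below 0.02 m/s and x of block_60 in the frame of gap between -0.0045 and 0.0045 m and y of block_60 in the frame of gap between -0.006 and 0.006 m and angle between the x axis of block_60 and the x axis of gap, either way round below 0.1 rad and height (world z) of block_60 below 0.003 m and angle between block_60's own z axis and vertical below 0.06 rad and horizontal distance between each of block_50, block_70 and tray below 0.09 m and height (world z) of each of block_50, block_70 below 0.012 m); the robot touches nothing.
It fails at once if the digger is pushed more than 12 mm (distance of digger from where it was at the start of the episode above 0.012 m).
It fails at once if the tree is pushed more than 15 mm or tipped over (distance of tree from where it was at the start of the episode above 0.015 m or angle between tree's own z axis and vertical above 0.5 rad).
It fails at once if the bowl is pushed more than 15 mm (distance of bowl from where it was at the start of the episode above 0.015 m).
It fails at once if a wrong block is lifted out of the tray (height (world z) of any of block_50, block_70 above 0.05 m).
It fails at once if the car or the 60 mm block is dropped (falls freely by more than about 13 mm) ((linear speed of car above 0.5 m/s and contact force between the fingers and car below 0.1 N) or (linear speed of block_60 above 0.5 m/s and contact force between the fingers and block_60 below 0.1 N)).
It also fails if it takes over 72 s, if anything falls off the work surface, if the arm or the gripper's body presses on something with over 40 N, if the wrist force passes 120 N, or if a joint passes its speed limit or range.

## Working session

There is one attempt and no reset: what is moved stays moved. The work goes in short steps, Python scripts to look and compute and a tool call to move; the robot and the scene stay as the last step left them, time stands still between calls to the robot, and variables do not carry over. Pictures are saved under pics/ and viewed, about 8 in all and at most 12, crops included, and the job is handed in when it is done.

Besides the shell and the picture viewer there is one more tool, called after "Emit:" as a command line: name --argument value ..., lists and objects as JSON in quotes. apply_moves: Moves the arm, as the interface text tells. Its arguments: {"type":"object","properties":{"travel":{"type":"array"},"turn":{"type":"array"},"grip":{"type":"array"},"newtons":{"type":"number"}},"required":["travel","turn","grip"]}

```bash
mkdir -p pics; ls; cat > h.py <<'E'
import numpy as np, cv2
from station import status, eyes, bot
from scipy.spatial.transform import Rotation as R
def qR(q): return R.from_quat([q[1],q[2],q[3],q[0]]).as_matrix()
def cam(name, obs=None):
    c=eyes.calibration(name); K=np.array(c["intrinsics"],float); D=np.array(c["distortion"],float)
    if "T_tool_cam" in c:
        o=obs or status.get_obs(); T=np.eye(4); T[:3,:3]=qR(o["tool_rot"]); T[:3,3]=o["eef_pos"]
        T=T@np.array(c["T_tool_cam"])
        return K,D,T[:3,:3],T[:3,3]
    a=np.array(c["attitude"],float)
    return K,D,(a if a.shape==(3,3) else qR(a)),np.array(c["xyz"],float)
def px2w(C,px,z):
    K,D,Rm,t=C
    u=cv2.undistortPoints(np.array(px,float).reshape(-1,1,2),K,D).reshape(-1,2)
    d=np.c_[u,np.ones(len(u))]@Rm.T
    return t+d*((z-t[2])/d[:,2])[:,None]
def w2px(C,P):
    K,D,Rm,t=C
    return cv2.projectPoints((np.array(P,float).reshape(-1,3)-t)@Rm,np.zeros(3),np.zeros(3),K,D)[0].reshape(-1,2)
def save(n,im): cv2.imwrite("pics/"+n,im[:,:,::-1])
E
python3 - <<'E'
from h import *
o=status.get_obs(); print({k:np.round(v,3).tolist() for k,v in o.items()})
for n in("top","side","wrist"):
    print(n,eyes.calibration(n))
a=eyes.read_camera("top");b=eyes.read_camera("side")
save("top.png",a);save("side.png",b)
for n in ["garage","tunnel","car","digger","tray","block_60","tree","bowl"]:
  for c in("top",):
    for m in eyes.masks_of(n,c):
        if m["score"]>.2: print(n,c,round(m["score"],2),m["rect"])
E
```

```text
pics
{'t': 0.0, 'q': [-1.219, 0.478, 0.022, 1.556, -0.012, 1.109, -0.083], 'joint_vel': [0.001, -0.001, 0.001, -0.001, -0.001, -0.001, -0.0], 'joint_torque': [-0.0, -59.644, 1.608, -28.12, 0.012, 0.009, 0.0], 'eef_pos': [0.299, 0.604, 0.249], 'tool_rot': [0.688, 0.161, 0.689, -0.162], 'contact_force': [0.149, 0.16, 0.205], 'torque': [-0.022, -0.031, 0.049], 'gripper_width': 0.998}
top {'intrinsics': array([[393.7367968 ,   0.        , 320.08224038],
       [  0.        , 393.7367968 , 204.67395474],
       [  0.        ,   0.        ,   1.        ]]), 'distortion': array([-0.05094617,  0.        ,  0.        ,  0.        ,  0.        ]), 'xyz': array([ 0.34838811, -0.03287097,  1.02329484]), 'attitude': array([-0.07294024,  0.71095331, -0.69769491,  0.04946639])}
side {'intrinsics': array([[374.12352064,   0.        , 317.22136204],
       [  0.        , 374.12352064, 195.81493551],
       [  0.        ,   0.        ,   1.        ]]), 'distortion': array([-0.04824893,  0.        ,  0.        ,  0.        ,  0.        ]), 'xyz': array([0.21448352, 0.35418275, 0.62702603]), 'attitude':
[... 742 characters left out ...]
 [309.7, 157.7, 334.3, 184.1]
car top 0.84 [358.2, 198.4, 372.4, 234.2]
car top 0.82 [324.3, 120.5, 357.4, 143.8]
car top 0.74 [294.7, 209.4, 336.6, 259.5]
car top 0.73 [317.6, 184.6, 330.8, 207.7]
digger top 0.9 [411.4, 218.1, 440.0, 261.2]
digger top 0.44 [386.1, 114.5, 417.7, 147.9]
block_60 top 0.94 [194.6, 212.4, 212.8, 243.3]
block_60 top 0.8 [207.7, 278.5, 230.1, 304.9]
block_60 top 0.68 [210.9, 212.7, 230.5, 235.8]
block_60 top 0.61 [173.2, 218.4, 194.3, 237.3]
block_60 top 0.58 [251.8, 221.4, 282.9, 249.9]
block_60 top 0.39 [297.8, 211.7, 338.2, 258.8]
block_60 top 0.26 [408.7, 220.2, 439.8, 260.9]
tree top 0.61 [230.7, 117.5, 251.6, 137.7]
bowl top 0.96 [384.5, 116.1, 416.6, 147.8]
```

```bash
python3 - <<'E'
import cv2
a=cv2.imread("pics/top.png")[90:320,150:470]
cv2.imwrite("pics/topc.png",cv2.resize(a,None,fx=2.5,fy=2.5,interpolation=cv2.INTER_CUBIC))
E
```

```text
(no output)
```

View pics/topc.png

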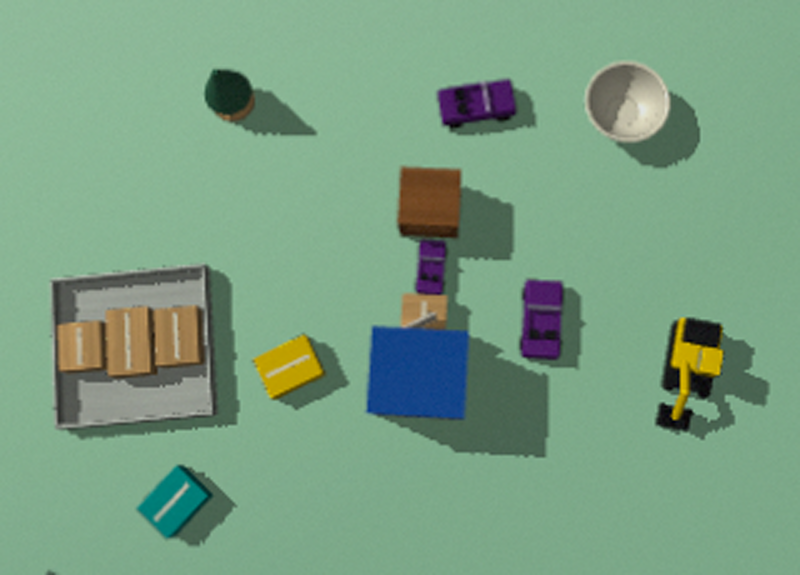

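View pics/side.png

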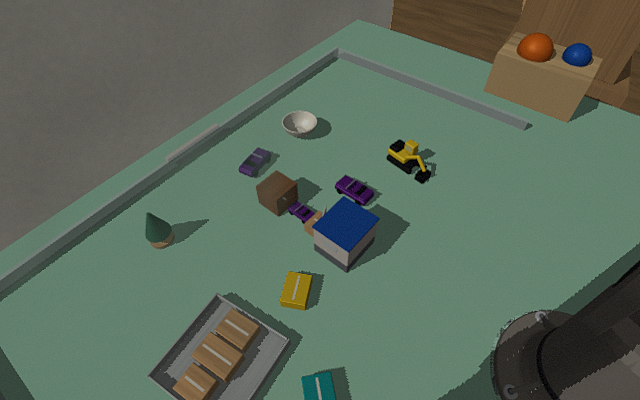

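The top crop shows the garage at crop (418,372), with the car in the gap at (432,267) and the tunnel at (430,200). The tray blocks run 50/70/60 from left to right, at (80,345), (128,340) and (178,336). The digger's bucket is at (675,415) and its tail is near (705,320). The side view agrees with this layout.

```bash
python3 - <<'E'
from h import *
C=cam("top")
f=lambda p:np.array(p,float)/2.5+[150,90]
def rect(name,pts,z):
    w=px2w(C,f(pts),z)[:,:2]; print(name,np.round(w.mean(0),4)," edges",np.round(np.linalg.norm(np.roll(w,-1,0)-w,axis=1),4),"dirs",np.round([np.degrees(np.arctan2(*(np.roll(w,-1,0)-w)[i][::-1])) for i in range(len(w))],1))
rect("garage",[(372,327),(467,330),(465,418),(368,411)],.08)
rect("tunnel",[(402,168),(461,170),(459,226),(399,224)],.054)
rect("car",[(419,241),(446,242),(443,293),(416,293)],.012)
rect("tray",[(52,281),(207,266),(213,413),(57,428)],.022)
rect("b60",[(155,309),(197,306),(201,361),(159,364)],.024)
rect("b70",[(106,309),(149,307),(153,374),(108,375)],.024)
rect("b50",[(59,323),(101,321),(104,368),(60,370)],.024)
print("digger bucket/tail", px2w(C,f([(675,418),(703,320),(680,320),(722,325)]),.02))
print(px2w(C,f([(230,95),(628,100),(477,102),(543,318)]),.03))
E
```

```text
garage [0.4309 0.0056]  edges [0.092  0.0844 0.0928 0.0809] dirs [-90.8 179.5  87.1  -1. ]
tunnel [ 0.6107 -0.0018]  edges [0.0604 0.0588 0.0608 0.0589] dirs [-91.3 178.9  88.8  -1.5]
car [ 0.5461 -0.0029]  edges [0.0284 0.0545 0.0282 0.0556] dirs [-91.3 177.7  90.9  -1.9]
tray [0.456  0.3055]  edges [0.166  0.1534 0.1629 0.1544] dirs [ -83.6 -174.3   96.8    6.9]
b60 [0.4684 0.257 ]  edges [0.0443 0.0576 0.0438 0.0577] dirs [ -84.9 -172.4   95.2    8.1]
b70 [0.461  0.3082]  edges [0.0456 0.0702 0.0472 0.0691] dirs [ -86.4 -172.6   92.5    6.1]
b50 [0.4554 0.3587]  edges [0.0448 0.0494 0.0466 0.0493] dirs [ -86.2 -171.9   93.8    6.1]
digger bucket/tail [[ 0.3935035  -0.25226241  0.02      ]
 [ 0.4937272  -0.282911    0.02      ]
 [ 0.49334626 -0.25936763  0.02      ]
 [ 0.48887245 -0.30221915  0.02      ]]
[[ 0.72740448  0.21611173  0.03      ]
 [ 0.72588156 -0.20808787  0.03      ]
 [ 0.72167763 -0.04851773  0.03      ]
 [ 0.49166718 -0.11832209  0.03      ]]
```

```bash
cat >> h.py <<'E'
def go(xyz,jaw):
    """jaw: world angle (deg) of the tool y axis (mod 180). Prints the tilt/yaw turn, then the travel in cm in the turned tool frame."""
    o=status.get_obs(); Rm=qR(o["tool_rot"]); p=np.array(o["eef_pos"])
    c=[]
    for k in (0,180):
        a=np.radians(jaw+k); X=np.array([0,0,-1.]);Y=np.array([np.cos(a),np.sin(a),0]);T=np.c_[X,Y,np.cross(X,Y)]
        c.append((R.from_matrix(Rm.T@T).as_rotvec(),T))
    for rv,T in sorted(c,key=lambda s:np.linalg.norm(s[0])):
        print("turn",np.round(rv,3),"rows",round(np.abs(rv).max()/.12,1),"travel",np.round(T.T@(np.array(xyz)-p)*100,2))
    print("t",round(o["t"],2),"p",np.round(p,4),"jaw",round(np.degrees(np.arctan2(Rm[1,1],Rm[0,1])),2),"toolz",np.round(Rm[:,2],2),"tilt",np.round(np.degrees(np.arccos(-Rm[2,0])),2),"grip",round(o["gripper_width"],3),"F",np.round(o["contact_force"],1),"q7",round(o["q"][6],2))
def obb(m):
    """corners of min-area rect of mask"""
    cs,_=cv2.findContours(m.astype(np.uint8),0,2); return cv2.boxPoints(cv2.minAreaRect(max(cs,key=cv2.contourArea)))
E
python3 -c "
from h import *
go([.5,-.06,.27],88); print(bot.tcp_to_tips)"
```

```text
turn [-0.425 -0.     0.   ] rows 3.5 travel [ -1.98 -65.75  22.35]
turn [2.717 0.    0.   ] rows 22.6 travel [ -1.98  65.75 -22.35]
t 0.5 p [0.2995 0.6049 0.2502] jaw 63.65 toolz [ 0.9  -0.44 -0.  ] tilt 0.01 grip 0.999 F [-0.1 -0.1  0.6] q7 -0.08
0.019
```

Emit:
apply_moves --travel '[[0,0,0],[0,0,0],[0,0,0],[0,0,0],[0,-3.8,1.3],[0,-3.8,1.3],[0,-3.8,1.3],[0,-3.8,1.3]]' --turn '[[-0.106,0,0],[-0.106,0,0],[-0.106,0,0],[-0.106,0,0],[0,0,0],[0,0,0],[0,0,0],[0,0,0]]' --grip '[0,0,0,0,0,0,0,0]'

```text
t: 1.17
eef_pos: [0.3439, 0.4572, 0.2484]
tool_rot: [0.706, 0.001, 0.708, 0.003]
contact_force: [1.4, -0.3, -0.3]
gripper_width: 1.002
```

Emit:
apply_moves --travel '[[0,-3.8,1.3],[0,-3.8,1.3],[0,-3.8,1.3],[0,-3.8,1.3],[0,-3.8,1.3],[0,-3.8,1.3],[0,-3.8,1.3],[0,-3.8,1.3]]' --turn '[[0,0,0],[0,0,0],[0,0,0],[0,0,0],[0,0,0],[0,0,0],[0,0,0],[0,0,0]]' --grip '[0,0,0,0,0,0,0,0]'

```text
t: 1.83
eef_pos: [0.4505, 0.1409, 0.2482]
tool_rot: [0.708, 0.002, 0.707, 0.005]
contact_force: [0.2, 0.1, 0.6]
gripper_width: 1.001
```

```bash
python3 -c "
from h import *
go([.48,-.12,.27],88)"
```

```text
turn [ 0.039  0.001 -0.01 ] rows 0.3 travel [ -2.18 -25.97   3.86]
turn [-3.103e+00  1.600e-02  2.000e-03] rows 25.9 travel [-2.18 25.97 -3.86]
t 1.83 p [0.4505 0.1409 0.2482] jaw 90.21 toolz [1. 0. 0.] tilt 0.6 grip 1.001 F [0.2 0.1 0.6] q7 1.17
```

Emit:
apply_moves --travel '[[-0.3,-3.7,0.55],[-0.3,-3.7,0.55],[-0.3,-3.7,0.55],[-0.3,-3.7,0.55],[-0.3,-3.7,0.55],[-0.3,-3.7,0.55],[-0.4,-3.7,0.55],[0,0,0]]' --turn '[[0.039,0,-0.01],[0,0,0],[0,0,0],[0,0,0],[0,0,0],[0,0,0],[0,0,0],[0,0,0]]' --grip '[0,0,0,0,0,0,0,0]'

```text
t: 2.5
eef_pos: [0.4813, -0.1417, 0.2743]
tool_rot: [0.711, 0.017, 0.703, -0.018]
contact_force: [0.1, -0.4, -0.5]
gripper_width: 0.996
```

```bash
python3 - <<'E'
from h import *
go([.5,0,.2],88)
C=cam("wrist"); im=eyes.read_camera("wrist"); save("w1.png",im)
for n in ["car","digger","garage","tunnel"]:
    for m in eyes.masks_of(n,"wrist"):
        if m["score"]>.3:
            b=obb(m["region"]); z=dict(car=.013,digger=.02,garage=.08,tunnel=.054)[n]
            print(n,round(m["score"],2),np.round(m["rect"]),np.round(px2w(C,b,z)[:,:2],4).tolist())
E
```

```text
turn [-0.014  0.01   0.002] rows 0.1 travel [ 7.43 14.23  1.37]
turn [ 3.128e+00  3.000e-03 -1.600e-02] rows 26.1 travel [  7.43 -14.23  -1.37]
t 2.5 p [ 0.4813 -0.1417  0.2743] jaw 87.21 toolz [ 1.   -0.05  0.01] tilt 0.6 grip 0.996 F [ 0.1 -0.4 -0.5] q7 1.76
car 0.95 [367. 317. 426. 355.] [[0.7054, -0.0914], [0.6907, -0.0138], [0.7484, -0.0011], [0.7643, -0.0817]]
car 0.94 [324. 141. 360. 210.] [[0.4505, -0.1351], [0.4524, -0.0945], [0.5364, -0.0958], [0.5343, -0.1388]]
car 0.59 [417. 193. 448. 237.] [[0.574, -0.0204], [0.516, -0.0183], [0.5201, 0.0134], [0.5784, 0.0125]]
digger 0.58 [178.  83. 237. 188.] [[0.4937, -0.3153], [0.3803, -0.2903], [0.3869, -0.2287], [0.5006, -0.2484]]
garage 0.85 [406.  68. 531. 190.] [[0.3858, -0.0601], [0.39, 0.0546], [0.5048, 0.0686], [0.4989, -0.0578]]
tunnel 0.73 [408. 230. 475. 287.] [[0.5576, -0.0466], [0.5615, 0.0298], [0.6315, 0.0361], [0.627, -0.0445]]
```

View pics/w1.png

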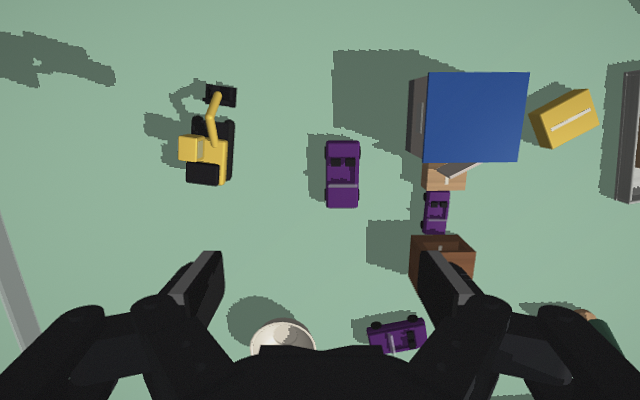

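The wrist view shows the digger at (210,140), bucket up and tail down. The small car is in the gap at (435,213), between the garage (470,115) and the tunnel (442,258). Next I move over the gap.

Emit:
apply_moves --travel '[[1.2,3.5,1.8],[1.5,3.5,1.8],[1.5,3.5,1.8],[2.0,3.4,1.8],[2,0,0],[2,0,0],[2.2,0,0],[0,0,0]]' --turn '[[-0.014,0.01,0],[0,0,0],[0,0,0],[0,0,0],[0,0,0],[0,0,0],[0,0,0],[0,0,0]]' --grip '[0,0,0,0,0,0,0,0]'

```text
t: 3.42
eef_pos: [0.5571, 0.0233, 0.1476]
tool_rot: [0.708, 0.003, 0.707, 0.004]
contact_force: [-1.2, -0.9, -0.3]
gripper_width: 1.0
```

```bash
python3 - <<'E'
from h import *
C=cam("wrist"); im=eyes.read_camera("wrist"); save("w2.png",im)
for m in eyes.masks_of("car","wrist"):
    b=obb(m["region"]); print(round(m["score"],2),np.round(m["rect"]),np.round(px2w(C,b,.011)[:,:2],4).tolist(),np.round(px2w(C,b,.011)[:,:2].mean(0),4))
go([.547,-.002,.022],88.2)
E
```

```text
0.96 [ 98.  61. 171. 171.] [[0.4525, -0.1389], [0.4516, -0.0864], [0.5353, -0.0931], [0.537, -0.1502]] [ 0.4941 -0.1171]
0.76 [268. 146. 306. 218.] [[0.5762, -0.0175], [0.5174, -0.0138], [0.5181, 0.0155], [0.577, 0.0136]] [ 0.5471 -0.0006]
0.76 [224. 337. 284. 362.] [[0.7082, -0.066], [0.6909, -0.0133], [0.7064, -0.0102], [0.7242, -0.0637]] [ 0.7074 -0.0383]
0.62 [201.   2. 375. 147.] [[0.4138, -0.0615], [0.4139, 0.0645], [0.5177, 0.0689], [0.5175, -0.0708]] [4.657e-01 2.000e-04]
turn [ 0.03   0.006 -0.011] rows 0.3 travel [12.92 -2.5  -1.16]
turn [-3.111  0.016  0.01 ] rows 25.9 travel [12.92  2.5   1.16]
t 3.52 p [0.5593 0.0226 0.1512] jaw 89.93 toolz [ 1.   -0.    0.01] tilt 0.7 grip 1.0 F [-0.5  0.9  0.4] q7 1.56
```

View pics/w2.png

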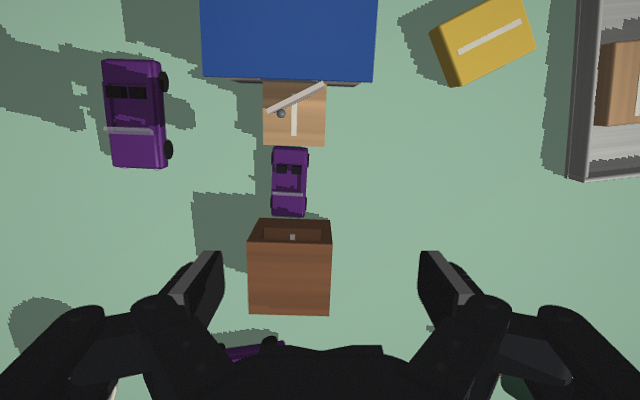

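Emit:
apply_moves --travel '[[0,-1.3,-0.6],[0,-1.2,-0.6],[0,0,0],[2.5,0,0],[2.5,0,0],[2.5,0,0],[0,0,0]]' --turn '[[0.03,0.006,-0.011],[0,0,0],[0,0,0],[0,0,0],[0,0,0],[0,0,0],[0,0,0]]' --grip '[0,0,0,0,0,0,0]'

```text
t: 4.1
eef_pos: [0.5518, -0.0088, 0.085]
tool_rot: [0.714, 0.015, 0.7, -0.014]
contact_force: [-1.2, 0.0, -0.0]
gripper_width: 0.997
```

```bash
python3 - <<'E'
from h import *
go([.547,-.001,.022],88.2)
T=None
# gap from the previous picture (pose logged there)
K,D,_,_=cam("wrist"); c=np.array(eyes.calibration("wrist")["T_tool_cam"])
M=np.eye(4); M[:3,:3]=qR([.708,.003,.707,.004]); M[:3,3]=[.5593,.0226,.1512]; M=M@c; C=(K,D,M[:3,:3],M[:3,3])
print("apron",px2w(C,[(263,147),(325,147)],.024)); print("roof",px2w(C,[(203,75),(373,82)],.08)); print("tunnel",px2w(C,[(247,243),(332,243),(329,315),(249,315)],.054))
E
```

```text
turn [-0.01   0.019 -0.001] rows 0.2 travel [ 6.3   0.77 -0.51]
turn [ 3.132e+00 -1.000e-03 -3.000e-02] rows 26.1 travel [ 6.3  -0.77  0.51]
t 4.1 p [ 0.5518 -0.0088  0.085 ] jaw 87.64 toolz [ 1.   -0.04  0.02] tilt 1.09 grip 0.997 F [-1.2  0.  -0. ] q7 1.6
apron [[ 0.51955666 -0.01946216  0.024     ]
 [ 0.5195652   0.02762928  0.024     ]]
roof [[ 0.47287776 -0.04208392  0.08      ]
 [ 0.47659075  0.05316663  0.08      ]]
tunnel [[ 0.58530666 -0.02927482  0.054     ]
 [ 0.5853908   0.03239647  0.054     ]
 [ 0.64605303  0.03077076  0.054     ]
 [ 0.64591671 -0.03150612  0.054     ]]
```

Emit:
apply_moves --travel '[[0,0.75,-0.45],[0,0,0],[1.5,0,0],[1.5,0,0],[0,0,0],[0,0,0]]' --turn '[[-0.01,0.019,0],[0,0,0],[0,0,0],[0,0,0],[0,0,0],[0,0,0]]' --grip '[0,0,0,0,0,0]'

```text
t: 4.6
eef_pos: [0.5523, -0.0013, 0.0636]
tool_rot: [0.71, 0.012, 0.704, -0.011]
contact_force: [0.4, -0.3, 0.0]
gripper_width: 0.998
```

```bash
python3 - <<'E'
from h import *
go([.547,-.001,.0215],88.2)
E
```

```text
turn [-0.001  0.009 -0.003] rows 0.1 travel [ 4.21  0.02 -0.53]
turn [ 3.14  -0.004 -0.015] rows 26.2 travel [ 4.21 -0.02  0.53]
t 4.6 p [ 0.5523 -0.0013  0.0636] jaw 88.12 toolz [ 1.   -0.03  0.01] tilt 0.56 grip 0.998 F [ 0.4 -0.3  0. ] q7 1.61
```

Emit:
apply_moves --travel '[[0,0,-0.5],[1.5,0,-0.2],[1.5,0,0],[1.5,0,0],[0,0,0],[0,0,0]]' --turn '[[0,0.009,-0.003],[0,0,0],[0,0,0],[0,0,0],[0,0,0],[0,0,0]]' --grip '[0,0,0,0,0,0]'

```text
t: 5.1
eef_pos: [0.5496, -0.0002, 0.0262]
tool_rot: [0.711, 0.012, 0.703, -0.011]
contact_force: [-0.3, -0.5, 0.3]
gripper_width: 0.999
```

```bash
python3 - <<'E'
from h import *
go([.547,-.001,.0215],88.2)
E
```

```text
turn [-0.001  0.01  -0.001] rows 0.1 travel [ 0.47 -0.09 -0.26]
turn [ 3.141e+00 -2.000e-03 -1.600e-02] rows 26.2 travel [0.47 0.09 0.26]
t 5.1 p [ 5.496e-01 -2.000e-04  2.620e-02] jaw 88.15 toolz [ 1.   -0.03  0.01] tilt 0.58 grip 0.999 F [-0.3 -0.5  0.3] q7 1.62
```

Emit:
apply_moves --travel '[[0.5,-0.1,-0.2],[0,0,0],[0,0,0],[0,0,0],[0,0,0],[0,0,0],[0,0,0],[0,0,0]]' --turn '[[0,0.01,0],[0,0,0],[0,0,0],[0,0,0],[0,0,0],[0,0,0],[0,0,0],[0,0,0]]' --grip '[0,0,0.6,1,1,1,1,1]' --newtons 35

```text
t: 5.77
eef_pos: [0.55, -0.0011, 0.0257]
tool_rot: [0.709, 0.012, 0.705, -0.011]
contact_force: [-0.3, 0.8, -0.9]
gripper_width: 0.314
```

Emit:
apply_moves --travel '[[0,0,0],[0,0,0],[0,0,0],[0,0,0]]' --turn '[[0,0,0],[0,0,0],[0,0,0],[0,0,0]]' --grip '[1,1,1,1]'

```text
t: 6.1
eef_pos: [0.55, -0.0012, 0.0257]
tool_rot: [0.709, 0.012, 0.705, -0.011]
contact_force: [-0.3, 0.0, 1.6]
gripper_width: 0.31
```

Emit:
apply_moves --travel '[[0,0,0],[0,0,0],[0.7,0,-0.2],[0.4,0,-0.1],[0.3,0,-0.1],[0,0,0]]' --turn '[[0,0,0],[0,0,0],[0,0,0],[0,0,0],[0,0,0],[0,0,0]]' --grip '[0.4,0.4,0.4,0.4,0.4,0.4]'

```text
t: 6.6
eef_pos: [0.5482, -0.001, 0.0167]
tool_rot: [0.71, 0.013, 0.704, -0.01]
contact_force: [-0.2, 0.1, -0.5]
gripper_width: 0.6
```

Emit:
apply_moves --travel '[[-0.4,0,0],[-0.2,0,0],[0,0,0],[0,0,0]]' --turn '[[0,0,0],[0,0,0],[0,0,0],[0,0,0]]' --grip '[0.4,0.4,0.4,0.4]'

```text
t: 6.93
eef_pos: [0.5476, -0.0011, 0.0226]
tool_rot: [0.71, 0.013, 0.704, -0.01]
contact_force: [-0.5, 1.1, 0.6]
gripper_width: 0.602
```

Emit:
apply_moves --travel '[[0.2,0,0],[0,0,0],[0,0,0],[0,0,0],[0,0,0],[0,0,0],[0,0,0]]' --turn '[[0,0,0],[0,0,0],[0,0,0],[0,0,0],[0,0,0],[0,0,0],[0,0,0]]' --grip '[0.5,1,1,1,1,1,1]' --newtons 35

```text
t: 7.52
eef_pos: [0.547, -0.0012, 0.0197]
tool_rot: [0.709, 0.013, 0.705, -0.01]
contact_force: [0.4, -0.3, 3.4]
gripper_width: 0.315
```

Emit:
apply_moves --travel '[[-0.5,0,0],[-1.5,0,0],[-2.5,0,0],[-3,0,0],[-3,0,0],[-2.5,-1.5,0],[-1,-3,0],[0,-3.5,0]]' --turn '[[0,0,0],[0,0,0],[0,0,0],[0,0,0],[0,0,0],[0,0,0],[0,0,0],[0,0,0]]' --grip '[1,1,1,1,1,1,1,1]'

```text
t: 8.18
eef_pos: [0.5419, -0.0746, 0.1632]
tool_rot: [0.706, 0.009, 0.708, -0.004]
contact_force: [-0.0, -0.6, -1.5]
gripper_width: 0.318
```

```bash
python3 - <<'E'
from h import *
go([.54,-.25,.19],78)
E
```

```text
turn [ 0.191 -0.002 -0.006] rows 1.6 travel [ -2.68 -17.2    3.46]
turn [-2.95   0.009 -0.004] rows 24.6 travel [-2.68 17.2  -3.46]
t 8.18 p [ 0.5419 -0.0746  0.1632] jaw 88.96 toolz [ 1.   -0.02 -0.  ] tilt 0.38 grip 0.318 F [-0.  -0.6 -1.5] q7 1.72
```

Emit:
apply_moves --travel '[[-0.5,0,0],[-0.5,0,0],[-0.5,-3.5,0.7],[-0.5,-3.5,0.7],[-0.5,-3.5,0.7],[0,-3.5,0.7],[0,-2.5,0.5],[0,0,0]]' --turn '[[0.1,0,0],[0.1,0,0],[0,0,0],[0,0,0],[0,0,0],[0,0,0],[0,0,0],[0,0,0]]' --grip '[1,1,1,1,1,1,1,1]'

```text
t: 8.85
eef_pos: [0.5334, -0.2574, 0.1911]
tool_rot: [0.702, 0.084, 0.702, -0.081]
contact_force: [0.2, -1.1, -1.1]
gripper_width: 0.316
```

```bash
python3 - <<'E'
from h import *
go([.54,-.27,.19],78)
C=cam("wrist"); im=eyes.read_camera("wrist"); save("w3.png",im)
import pickle; pickle.dump(C,open("C3.pkl","wb"))
E
```

```text
turn [-0.024 -0.    -0.003] rows 0.2 travel [ 0.11 -1.1   0.91]
turn [ 3.117 -0.005  0.   ] rows 26.0 travel [ 0.11  1.1  -0.91]
t 8.85 p [ 0.5334 -0.2574  0.1911] jaw 76.6 toolz [ 0.97 -0.23 -0.  ] tilt 0.17 grip 0.316 F [ 0.2 -1.1 -1.1] q7 1.86
```

View pics/w3.png

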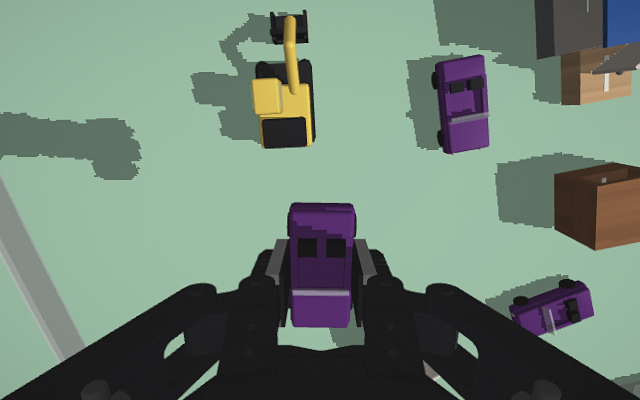

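```bash
python3 - <<'E'
from h import *
import pickle; C=pickle.load(open("C3.pkl","rb"))
print("cam",C[3])
for z in(0,.01,.02,.03,.04):
    print(z,"bucket far",np.round(px2w(C,[(275,11),(304,10)],z)[:,:2],4).tolist(),"tail",np.round(px2w(C,[(261,148),(311,145)],z)[:,:2],4).tolist(),"tracks front L,R",np.round(px2w(C,[(259,63),(314,60),(315,140)],z)[:,:2],4).tolist())
im=cv2.imread("pics/w3.png")[0:160,220:340]; cv2.imwrite("pics/w3c.png",cv2.resize(im,None,fx=4,fy=4,interpolation=cv2.INTER_CUBIC)[:600])
E
```

```text
cam [ 0.46683366 -0.24138472  0.31375867]
0 bucket far [[0.3781, -0.2601], [0.3833, -0.2355]] tail [[0.4895, -0.3045], [0.4978, -0.2573]] tracks front L,R [[0.4158, -0.2853], [0.4249, -0.2367], [0.4941, -0.2525]]
0.01 bucket far [[0.381, -0.2595], [0.3859, -0.2357]] tail [[0.4887, -0.3025], [0.4968, -0.2568]] tracks front L,R [[0.4174, -0.2839], [0.4262, -0.2368], [0.4933, -0.2522]]
0.02 bucket far [[0.3838, -0.2589], [0.3886, -0.2358]] tail [[0.488, -0.3005], [0.4959, -0.2563]] tracks front L,R [[0.419, -0.2825], [0.4276, -0.237], [0.4924, -0.2518]]
0.03 bucket far [[0.3866, -0.2583], [0.3912, -0.236]] tail [[0.4873, -0.2985], [0.4949, -0.2558]] tracks front L,R [[0.4207, -0.2811], [0.4289, -0.2371], [0.4915, -0.2515]]
0.04 bucket far [[0.3894, -0.2577], [0.3939, -0.2362]] tail [[0.4866, -0.2965], [0.4939, -0.2553]] tracks front L,R [[0.4223, -0.2797], [0.4302, -0.2373], [0.4906, -0.2511]]
```

View pics/w3c.png

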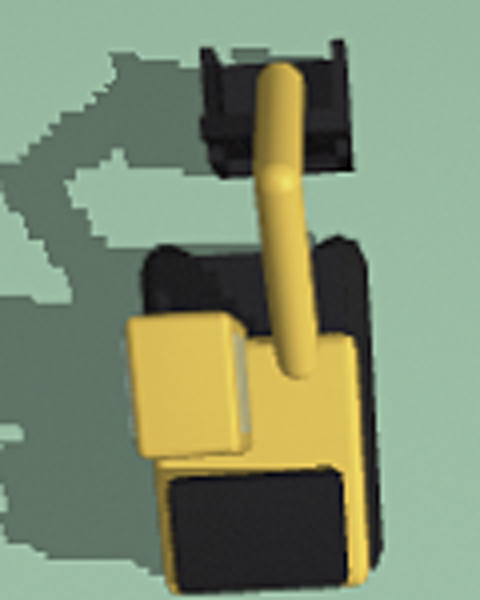

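```bash
python3 - <<'E'
from h import *
import pickle; C=pickle.load(open("C3.pkl","rb"))
f=lambda p:np.array(p,float)/4+[220,0]-.375
def line(n,a,b,z):
    w=px2w(C,f([a,b]),z)[:,:2]; d=w[1]-w[0]; print(n,z,np.round(w,4).tolist(),"len",round(np.linalg.norm(d),4),"ang",round(np.degrees(np.arctan2(d[1],d[0])),1))
for z in(.008,.016,.022): line("rtrack",(366,262),(381,555),z); line("trackfront",(143,265),(366,255),z)
for z in(.03,.04):
    line("yR",(354,340),(366,578),z); line("yL",(158,465),(173,590),z); line("rear",(176,592),(362,584),z); line("cw",(168,478),(173,590),z); line("cwr",(340,470),(346,585),z)
line("cab",(128,320),(140,455),.06);line("cab",(240,320),(246,452),.06)
line("bucketL",(208,50),(214,165),.01);line("bucketR",(338,42),(352,168),.01);line("btop",(208,48),(338,42),.015)
line("bbot",(220,176),(352,170),.0)
E
```

```text
rtrack 0.008 [[0.4295, -0.2402], [0.492, -0.252]] len 0.0636 ang -10.7
trackfront 0.008 [[0.4186, -0.2879], [0.4281, -0.2399]] len 0.0489 ang 78.9
rtrack 0.016 [[0.4304, -0.2403], [0.4913, -0.2517]] len 0.0619 ang -10.7
trackfront 0.016 [[0.4199, -0.2867], [0.4291, -0.2399]] len 0.0477 ang 78.9
rtrack 0.022 [[0.4312, -0.2403], [0.4908, -0.2515]] len 0.0607 ang -10.7
trackfront 0.022 [[0.4208, -0.2858], [0.4298, -0.24]] len 0.0467 ang 78.9
yR 0.03 [[0.4463, -0.2463], [0.4942, -0.2555]] len 0.0488 ang -10.9
yL 0.03 [[0.4609, -0.2925], [0.487, -0.2967]] len 0.0263 ang -9.1
rear 0.03 [[0.4875, -0.2962], [0.4952, -0.2567]] len 0.0402 ang 79.0
cw 0.03 [[0.464, -0.2912], [0.487, -0.2967]] len 0.0236 ang -13.4
cwr 0.03 [[0.4709, -0.2555], [0.4946, -0.2601]] len 0.0242 ang -11.0
yR 0.04 [[0.447, -0.2461], [0.4932, -0.255]] len 0.0471 ang -10.9
yL 0.04 [[0.4612, -0.2907], [0.4862, -0.2947]] len 0.0254 ang -9.1
rear 0.04 [[0.4868, -0.2942], [0.4942, -0.2561]] len 0.0388 ang 79.0
cw 0.04 [[0.4641, -0.2895], [0.4862, -0.2947]] len 0.0227 ang -13.4
cwr 0.04 [[0.4708, -0.255], [0.4936, -0.2594]] len 0.0233 ang -11.0
cab 0.06 [[0.4353, -0.2853], [0.459, -0.2899]] len 0.0241 ang -11.0
cab 0.06 [[0.4402, -0.2653], [0.4632, -0.2704]] len 0.0236 ang -12.4
bucketL 0.01 [[0.3811, -0.2625], [0.4031, -0.2672]] len 0.0225 ang -12.1
bucketR 0.01 [[0.386, -0.2356], [0.4106, -0.2386]] len 0.0247 ang -7.1
btop 0.015 [[0.3822, -0.2621], [0.3874, -0.2357]] len 0.0269 ang 78.9
bbot 0.0 [[0.4035, -0.2674], [0.4091, -0.2386]] len 0.0293 ang 78.9
```

```bash
python3 - <<'E'
from h import *
import pickle; C=pickle.load(open("C3.pkl","rb"))
for z in(.178,.184): 
  w=px2w(C,[(322,204),(321,327),(290,265),(354,265)],z); d=w[:,:2]-[.5334,-.2574]
  a=np.radians(-13.4); u=np.array([np.cos(a),np.sin(a)]);v=np.array([-u[1],u[0]]); print(z,np.round(d@u,4),np.round(d@v,4))
d=np.radians(-11.1); t=np.array([.491,-.2763])+.059*np.array([np.cos(d),np.sin(d)]); print(t)
go([t[0],t[1],.10],78.9)
E
```

```text
0.178 [-0.0285  0.0339  0.0006  0.0006] [ 0.0011  0.0007 -0.0135  0.0158]
0.184 [-0.0302  0.0294 -0.0024 -0.0024] [ 0.0011  0.0007 -0.0129  0.0151]
[ 0.54889627 -0.2876588 ]
turn [-0.039 -0.001 -0.004] rows 0.3 travel [ 9.08 -2.9   2.13]
turn [ 3.103e+00 -7.000e-03  2.000e-03] rows 25.9 travel [ 9.08  2.9  -2.13]
t 8.9 p [ 0.5336 -0.2551  0.1908] jaw 76.66 toolz [ 0.97 -0.23 -0.  ] tilt 0.26 grip 0.319 F [ 0.5 -0.1 -0.5] q7 1.86
```

The digger's yaw is about -11° with its tail at (.491,-.276), and the 109 mm measured length agrees with the given 110 mm. The car sits centred in the jaws. Its target is (.549,-.288).

Emit:
apply_moves --travel '[[0,-1.5,1.1],[0,-1.5,1.1],[1.5,0,0],[2.5,0,0],[2.5,0,0],[2.5,0,0],[1,0,0],[0,0,0]]' --turn '[[-0.04,0,0],[0,0,0],[0,0,0],[0,0,0],[0,0,0],[0,0,0],[0,0,0],[0,0,0]]' --grip '[1,1,1,1,1,1,1,1]'

```text
t: 9.57
eef_pos: [0.5516, -0.2796, 0.0867]
tool_rot: [0.704, 0.069, 0.704, -0.061]
contact_force: [0.2, -1.1, 0.0]
gripper_width: 0.314
```

```bash
python3 - <<'E'
from h import *
go([.549,-.2875,.021],78.9)
E
```

```text
turn [ 0.011 -0.002 -0.011] rows 0.1 travel [ 6.57 -0.82 -0.11]
turn [-3.131e+00  1.700e-02 -3.000e-03] rows 26.1 travel [6.57 0.82 0.11]
t 9.57 p [ 0.5516 -0.2796  0.0867] jaw 79.5 toolz [ 0.98 -0.18 -0.  ] tilt 0.65 grip 0.314 F [ 0.2 -1.1  0. ] q7 1.99
```

Emit:
apply_moves --travel '[[0,-0.8,-0.1],[1.3,-0.2,0],[1.3,0,0],[1.3,0,0],[0,0,0],[0,0,0]]' --turn '[[0.011,0,-0.011],[0,0,0],[0,0,0],[0,0,0],[0,0,0],[0,0,0]]' --grip '[1,1,1,1,1,1]'

```text
t: 10.07
eef_pos: [0.551, -0.2892, 0.0474]
tool_rot: [0.705, 0.068, 0.703, -0.069]
contact_force: [0.2, -0.9, -1.2]
gripper_width: 0.315
```

```bash
python3 - <<'E'
from h import *
go([.549,-.2875,.020],78.9)
E
```

```text
turn [0.001 0.003 0.001] rows 0.0 travel [ 2.74  0.12 -0.23]
turn [-3.141e+00 -1.000e-03  4.000e-03] rows 26.2 travel [ 2.74 -0.12  0.23]
t 10.07 p [ 0.551  -0.2892  0.0474] jaw 78.93 toolz [ 0.98 -0.19  0.  ] tilt 0.16 grip 0.315 F [ 0.2 -0.9 -1.2] q7 2.01
```

Emit:
apply_moves --travel '[[0.9,0.1,-0.2],[0.9,0,0],[0.7,0,0],[0.3,0,0],[0,0,0],[0,0,0]]' --turn '[[0,0,0],[0,0,0],[0,0,0],[0,0,0],[0,0,0],[0,0,0]]' --grip '[1,1,1,1,1,1]'

```text
t: 10.57
eef_pos: [0.5502, -0.2883, 0.0198]
tool_rot: [0.705, 0.068, 0.702, -0.068]
contact_force: [-0.6, 0.1, -0.3]
gripper_width: 0.314
```

```bash
python3 - <<'E'
from h import *
go([.549,-.2875,.020],78.9)
E
```

```text
turn [-0.     0.005 -0.   ] rows 0.0 travel [-0.02  0.05 -0.13]
turn [ 3.141 -0.    -0.007] rows 26.2 travel [-0.02 -0.05  0.13]
t 10.57 p [ 0.5502 -0.2883  0.0198] jaw 78.89 toolz [ 0.98 -0.19  0.  ] tilt 0.27 grip 0.314 F [-0.6  0.1 -0.3] q7 2.02
```

Emit:
apply_moves --travel '[[0,0,0],[0,0,0],[0,0,0],[0,0,0],[0,0,0],[-1,0,0],[-2,0,0],[-3,0,0]]' --turn '[[0,0,0],[0,0,0],[0,0,0],[0,0,0],[0,0,0],[0,0,0],[0,0,0],[0,0,0]]' --grip '[0.6,0.5,0.3,0,0,0,0,0]'

```text
t: 11.23
eef_pos: [0.5464, -0.2863, 0.0757]
tool_rot: [0.702, 0.069, 0.706, -0.067]
contact_force: [0.4, 0.3, 0.2]
gripper_width: 0.999
```

Emit:
apply_moves --travel '[[-4,0,-1],[-4,0,-2],[-3,2,-2],[0,4,-0.5],[0,4,-0.5],[0,4,-0.5],[0,4,-0.5],[0,0,0]]' --turn '[[0,0,0],[0,0,0],[0,0,0],[0,0,0],[0,0,0],[0,0,0],[0,0,0],[0,0,0]]' --grip '[0,0,0,0,0,0,0,0]'

```text
t: 11.9
eef_pos: [0.5163, -0.0968, 0.2011]
tool_rot: [0.708, 0.073, 0.698, -0.072]
contact_force: [0.3, 0.7, -0.1]
gripper_width: 1.0
```

```bash
python3 - <<'E'
from h import *
import pickle
C=cam("wrist"); im=eyes.read_camera("wrist"); save("w4.png",im); pickle.dump(C,open("C4.pkl","wb"))
a=eyes.read_camera("top"); save("top2.png",a)
for c in("wrist","top"):
  CC=C if c=="wrist" else cam("top")
  for m in eyes.masks_of("car",c):
    w=px2w(CC,obb(m["region"]),.01)[:,:2]; print(c,round(m["score"],2),np.round(m["rect"]),np.round(w,4).tolist(),np.round(w.mean(0),4))
# block 60 length axis 7deg => jaw along 7 deg
go([.468,.257,.18],7)
E
```

```text
wrist 0.77 [130. 220. 167. 272.] [[0.519, -0.2976], [0.5216, -0.2613], [0.5815, -0.2749], [0.5792, -0.3132]] [ 0.5503 -0.2867]
wrist 0.67 [362. 319. 435. 360.] [[0.7169, -0.0894], [0.6645, -0.0607], [0.7079, -0.003], [0.7641, -0.0298]] [ 0.7133 -0.0457]
wrist 0.57 [263. 116. 324. 205.] [[0.4519, -0.1367], [0.4539, -0.0941], [0.5372, -0.0977], [0.5357, -0.1436]] [ 0.4947 -0.118 ]
top 0.95 [323. 120. 353. 142.] [[0.7458, -0.0024], [0.7641, -0.0769], [0.7161, -0.0873], [0.698, -0.0134]] [ 0.731 -0.045]
top 0.8 [425. 182. 440. 209.] [[0.525, -0.265], [0.5834, -0.2787], [0.5767, -0.3114], [0.5184, -0.2974]] [ 0.5509 -0.2881]
turn [ 1.232  0.014 -0.006] rows 10.3 travel [  2.08  -0.24 -36.69]
turn [-1.91   0.007  0.015] rows 15.9 travel [ 2.08  0.24 36.69]
t 12.1 p [ 0.5151 -0.1069  0.2008] jaw 77.57 toolz [ 0.98 -0.22  0.01] tilt 0.82 grip 1.0 F [-0.6 -0.7 -0.3] q7 1.57
```

View pics/w4.png

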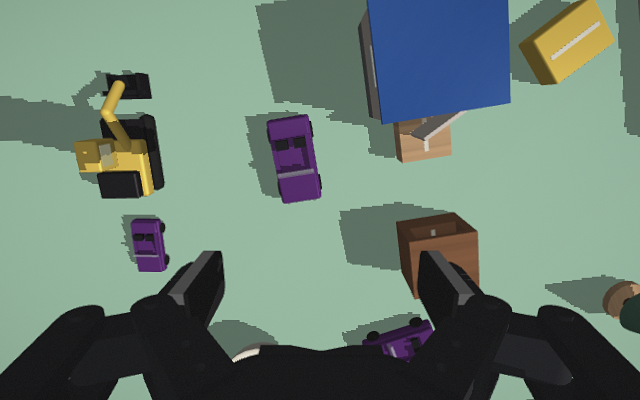

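The car is parked on its wheels at (133–167, 220–272), in line behind the digger, and the digger hasn't moved. The two cameras put the car at (.5505,-.2875). Next is the block.

Emit:
apply_moves --travel '[[0,0,0],[0,0,0],[0,0,0],[0,0,0],[0,0,0],[0,0,0],[0,0,0],[0,0,0]]' --turn '[[0.12,0,0],[0.12,0,0],[0.12,0,0],[0.12,0,0],[0.12,0,0],[0.12,0,0],[0.12,0,0],[0.12,0,0]]' --grip '[0,0,0,0,0,0,0,0]'

```text
t: 12.77
eef_pos: [0.5115, -0.1255, 0.2015]
tool_rot: [0.585, 0.404, 0.574, -0.406]
contact_force: [-1.0, 0.4, -0.1]
gripper_width: 0.999
```

Emit:
apply_moves --travel '[[0,0,0],[0,0,0],[0,0,-4],[0,0,-4],[0,0,-4],[0,0,-4],[0,0,-4],[0,0,-4]]' --turn '[[0.12,0,0],[0.12,0,0],[0,0,0],[0,0,0],[0,0,0],[0,0,0],[0,0,0],[0,0,0]]' --grip '[0,0,0,0,0,0,0,0]'

```text
t: 13.43
eef_pos: [0.4923, 0.0913, 0.1986]
tool_rot: [0.521, 0.485, 0.503, -0.49]
contact_force: [0.2, -0.3, 0.3]
gripper_width: 0.999
```

```bash
python3 - <<'E'
from h import *
go([.468,.257,.16],7)
E
```

```text
turn [-0.073  0.025 -0.012] rows 0.6 travel [  3.86  -0.39 -16.74]
turn [ 3.068 -0.018 -0.038] rows 25.6 travel [ 3.86  0.39 16.74]
t 13.43 p [0.4923 0.0913 0.1986] jaw 2.8 toolz [ 0.05 -1.    0.02] tilt 1.59 grip 0.999 F [ 0.2 -0.3  0.3] q7 -0.09
```

Emit:
apply_moves --travel '[[0.3,0,-3],[0.5,0,-3.5],[0.5,0,-3.5],[0.5,0,-2.5],[0,0,0]]' --turn '[[-0.073,0.025,-0.012],[0,0,0],[0,0,0],[0,0,0],[0,0,0]]' --grip '[0,0,0,0,0]'

```text
t: 13.85
eef_pos: [0.4814, 0.2217, 0.1798]
tool_rot: [0.529, 0.47, 0.529, -0.468]
contact_force: [-0.4, -0.1, -0.0]
gripper_width: 0.996
```

```bash
python3 - <<'E'
from h import *
import pickle
C=cam("wrist"); im=eyes.read_camera("wrist"); save("w5.png",im); pickle.dump(C,open("C5.pkl","wb"))
for m in eyes.masks_of("block_60","wrist"):
    w=px2w(C,obb(m["region"]),.028)[:,:2]; print(round(m["score"],2),np.round(m["rect"]),np.round(w,4).tolist(),np.round(w.mean(0),4))
go([.468,.257,.15],7)
E
```

```text
0.9 [265.  51. 354. 112.] [[0.4277, 0.2833], [0.425, 0.3288], [0.4936, 0.3359], [0.4993, 0.2906]] [0.4614 0.3096]
0.89 [235. 223. 301. 297.] [[0.4057, 0.1664], [0.4471, 0.1914], [0.4769, 0.1338], [0.4337, 0.1061]] [0.4408 0.1494]
0.84 [ 71.  80. 168. 171.] [[0.2649, 0.2589], [0.3028, 0.2969], [0.3508, 0.2553], [0.3134, 0.2142]] [0.308  0.2563]
0.83 [272. 114. 349. 173.] [[0.4353, 0.2801], [0.4944, 0.2872], [0.5009, 0.2413], [0.4392, 0.2339]] [0.4675 0.2607]
0.51 [216. 322. 295. 359.] [[0.3926, 0.0333], [0.3963, 0.077], [0.4731, 0.0746], [0.4724, 0.0305]] [0.4336 0.0538]
turn [-0.007  0.    -0.002] rows 0.1 travel [ 3.05 -0.95 -4.17]
turn [ 3.134 -0.004 -0.   ] rows 26.1 travel [3.05 0.95 4.17]
t 13.95 p [0.4825 0.2167 0.1805] jaw 6.59 toolz [ 0.11 -0.99  0.  ] tilt 0.14 grip 1.001 F [ 0.2 -0.8  0.4] q7 -0.21
```

View pics/w5.png

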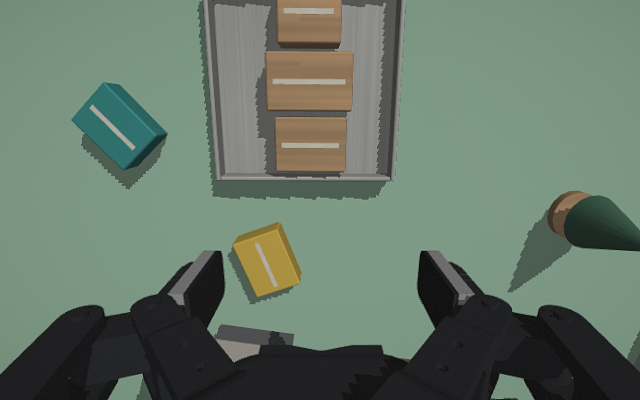

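The block row is clear in view, with block_60 nearest at (272–349, 114–173). Its OBB measures 59–62 mm, against 69 mm for the next block, so this is the right one.

Emit:
apply_moves --travel '[[0.5,-0.8,-2.2],[1.5,-0.7,-2.2],[2,0,0],[2,0,0],[2,0,0],[0,0,0]]' --turn '[[-0.007,0,0],[0,0,0],[0,0,0],[0,0,0],[0,0,0],[0,0,0]]' --grip '[0,0,0,0,0,0]'

```text
t: 14.45
eef_pos: [0.4713, 0.2449, 0.1012]
tool_rot: [0.527, 0.477, 0.521, -0.473]
contact_force: [0.0, -1.0, -0.5]
gripper_width: 1.0
```

```bash
python3 - <<'E'
from h import *
C=cam("wrist"); im=eyes.read_camera("wrist"); save("w6.png",im)
for m in eyes.masks_of("block_60","wrist"):
    w=px2w(C,obb(m["region"]),.028)[:,:2]; print(round(m["score"],2),np.round(m["rect"]),np.round(w,4).tolist(),np.round(w.mean(0),4))
go([.4675,.2595,.027],7)
E
```

```text
0.97 [267.   0. 357.  70.] [[0.4305, 0.3663], [0.4791, 0.3712], [0.4834, 0.3369], [0.4326, 0.3319]] [0.4564 0.3516]
0.85 [  0. 116. 129. 230.] [[0.2668, 0.2586], [0.3062, 0.3002], [0.3548, 0.2615], [0.3166, 0.2154]] [0.3111 0.2589]
0.79 [219. 287. 307. 362.] [[0.4041, 0.1716], [0.447, 0.1997], [0.4724, 0.149], [0.4273, 0.1171]] [0.4377 0.1594]
0.71 [268. 153. 368. 234.] [[0.4362, 0.2822], [0.4933, 0.2888], [0.5006, 0.2411], [0.4397, 0.2341]] [0.4675 0.2615]
turn [-0.026  0.001 -0.014] rows 0.2 travel [ 7.69 -0.38 -1.43]
turn [ 3.116e+00 -2.100e-02 -1.000e-03] rows 26.0 travel [7.69 0.38 1.43]
t 14.55 p [0.473  0.2457 0.1039] jaw 5.53 toolz [ 0.1 -1.   0. ] tilt 0.78 grip 1.001 F [ 1.2 -0.1  0.1] q7 -0.22
```

Emit:
apply_moves --travel '[[0,-0.4,-1.0],[0,-0.1,-0.6],[1.5,0,0],[2,0,0],[0.5,0,0],[0,0,0]]' --turn '[[-0.022,0,-0.014],[0,0,0],[0,0,0],[0,0,0],[0,0,0],[0,0,0]]' --grip '[0,0,0,0,0,0]'

```text
t: 15.05
eef_pos: [0.4717, 0.265, 0.071]
tool_rot: [0.529, 0.474, 0.528, -0.466]
contact_force: [0.3, -0.8, 0.6]
gripper_width: 1.002
```

```bash
python3 - <<'E'
from h import *
go([.4675,.2605,.028],6.8)
E
```

```text
turn [-0.001 -0.007 -0.01 ] rows 0.1 travel [ 4.3  -0.47  0.4 ]
turn [ 3.141 -0.015  0.011] rows 26.2 travel [ 4.3   0.47 -0.4 ]
t 15.05 p [0.4717 0.265  0.071 ] jaw 6.75 toolz [ 0.12 -0.99 -0.01] tilt 0.67 grip 1.002 F [ 0.3 -0.8  0.6] q7 -0.19
```

Emit:
apply_moves --travel '[[0.3,-0.5,0.4],[1.0,0,0],[1.3,0,0],[1.2,0,0],[0.6,0,0],[0,0,0]]' --turn '[[0,-0.007,-0.01],[0,0,0],[0,0,0],[0,0,0],[0,0,0],[0,0,0]]' --grip '[0,0,0,0,0,0]'

```text
t: 15.55
eef_pos: [0.4683, 0.2619, 0.026]
tool_rot: [0.529, 0.471, 0.529, -0.468]
contact_force: [0.3, -0.1, -0.1]
gripper_width: 1.001
```

```bash
python3 - <<'E'
from h import *
go([.4675,.2605,.028],6.8)
E
```

```text
turn [ 0.    -0.002 -0.002] rows 0.0 travel [-0.2  -0.09  0.13]
turn [-3.141e+00  4.000e-03 -3.000e-03] rows 26.2 travel [-0.2   0.09 -0.13]
t 15.55 p [0.4683 0.2619 0.026 ] jaw 6.81 toolz [ 0.12 -0.99 -0.  ] tilt 0.18 grip 1.001 F [ 0.3 -0.1 -0.1] q7 -0.15
```

Emit:
apply_moves --travel '[[0,0,0],[0,0,0],[0,0,0],[0,0,0],[0,0,0],[0,0,0],[0,0,0],[0,0,0]]' --turn '[[0,0,0],[0,0,0],[0,0,0],[0,0,0],[0,0,0],[0,0,0],[0,0,0],[0,0,0]]' --grip '[0.2,0.6,1,1,1,1,1,1]' --newtons 35

```text
t: 16.22
eef_pos: [0.4687, 0.2617, 0.0263]
tool_rot: [0.529, 0.471, 0.529, -0.469]
contact_force: [0.5, 0.7, -0.9]
gripper_width: 0.694
```

Emit:
apply_moves --travel '[[-0.5,0,0],[-1,0,0],[-1.5,0,0],[-2,0,0],[-2,0,0],[-2,0,0],[-2,0,0],[0,0,0]]' --turn '[[0,0,0],[0,0,0],[0,0,0],[0,0,0],[0,0,0],[0,0,0],[0,0,0],[0,0,0]]' --grip '[1,1,1,1,1,1,1,1]'

```text
t: 16.88
eef_pos: [0.4681, 0.2603, 0.145]
tool_rot: [0.528, 0.471, 0.528, -0.469]
contact_force: [-0.2, 0.2, -0.2]
gripper_width: 0.69
```

```bash
python3 - <<'E'
from h import *
eyes.read_camera("top")
C=cam("top")
for m in eyes.masks_of("block_60","top"):
    w=px2w(C,obb(m["region"]),.028)[:,:2]; print(round(m["score"],2),np.round(w.mean(0),4))
go([.58,.14,.10],-2)
E
```

```text
0.97 [0.2988 0.251 ]
0.88 [0.4857 0.2825]
0.64 [0.4438 0.3586]
0.63 [0.438  0.1395]
turn [0.152 0.001 0.002] rows 1.3 travel [ 4.2  11.76 11.58]
turn [-2.99e+00 -3.00e-03  1.00e-03] rows 24.9 travel [  4.2  -11.76 -11.58]
t 16.98 p [0.4665 0.2598 0.142 ] jaw 6.71 toolz [ 0.12 -0.99  0.  ] tilt 0.13 grip 0.695 F [ 0.4  0.8 -0.9] q7 -0.25
```

Emit:
apply_moves --travel '[[0,0,0],[0,0,0],[0,3,3],[0,3,3],[0,3,3],[1,2.5,2.3],[1.5,0,0],[1.5,0,0]]' --turn '[[0.076,0,0],[0.076,0,0],[0,0,0],[0,0,0],[0,0,0],[0,0,0],[0,0,0],[0,0,0]]' --grip '[1,1,1,1,1,1,1,1]'

```text
t: 17.65
eef_pos: [0.5758, 0.1419, 0.0954]
tool_rot: [-0.491, -0.505, -0.494, 0.511]
contact_force: [-0.5, 0.6, -0.8]
gripper_width: 0.698
```

```bash
python3 - <<'E'
from h import *
go([.58,.14,.023],-2)
E
```

```text
turn [0.004 0.004 0.009] rows 0.1 travel [7.24 0.42 0.17]
turn [-3.137 -0.014  0.006] rows 26.1 travel [ 7.24 -0.42 -0.17]
t 17.65 p [0.5758 0.1419 0.0954] jaw -1.75 toolz [-0.03 -1.    0.  ] tilt 0.54 grip 0.698 F [-0.5  0.6 -0.8] q7 -0.05
```

Emit:
apply_moves --travel '[[1,0.3,0.1],[1.5,0,0],[1.5,0,0],[1,0,0],[0.5,0,0],[0,0,0]]' --turn '[[0.004,0.004,0.009],[0,0,0],[0,0,0],[0,0,0],[0,0,0],[0,0,0]]' --grip '[1,1,1,1,1,1]'

```text
t: 18.15
eef_pos: [0.5732, 0.1352, 0.0285]
tool_rot: [-0.488, -0.505, -0.492, 0.515]
contact_force: [0.2, -0.2, -0.5]
gripper_width: 0.691
```

```bash
python3 - <<'E'
from h import *
go([.58,.14,.023],-2)
E
```

```text
turn [-0.005  0.007  0.013] rows 0.1 travel [ 0.55  0.66 -0.5 ]
turn [ 3.136  0.021 -0.011] rows 26.1 travel [ 0.55 -0.66  0.5 ]
t 18.15 p [0.5732 0.1352 0.0285] jaw -2.3 toolz [-0.04 -1.    0.01] tilt 0.87 grip 0.691 F [ 0.2 -0.2 -0.5] q7 -0.0
```

Emit:
apply_moves --travel '[[0,0,0],[0.4,0,0],[0.2,0,0],[0.1,0,0]]' --turn '[[0,0.007,0.014],[0,0,0],[0,0,0],[0,0,0]]' --grip '[1,1,1,1]'

```text
t: 18.48
eef_pos: [0.5736, 0.1357, 0.0221]
tool_rot: [0.491, 0.511, 0.489, -0.509]
contact_force: [-0.3, 0.1, -0.6]
gripper_width: 0.696
```

```bash
python3 - <<'E'
from h import *
go([.573,.135,.0225],-2)
E
```

```text
turn [-0.005 -0.001 -0.003] rows 0.0 travel [-0.04 -0.06  0.07]
turn [ 3.137e+00 -5.000e-03  2.000e-03] rows 26.1 travel [-0.04  0.06 -0.07]
t 18.48 p [0.5736 0.1357 0.0221] jaw -2.27 toolz [-0.04 -1.   -0.  ] tilt 0.2 grip 0.696 F [-0.3  0.1 -0.6] q7 0.01
```

Emit:
apply_moves --travel '[[0,0,0],[0,0,0],[0,0,0],[0,0,0],[-1,0,0],[-2.5,0,0],[-3.5,0,0],[-3.5,0,0]]' --turn '[[0,0,0],[0,0,0],[0,0,0],[0,0,0],[0,0,0],[0,0,0],[0,0,0],[0,0,0]]' --grip '[0.2,0,0,0,0,0,0,0]'

```text
t: 19.15
eef_pos: [0.5695, 0.1349, 0.1268]
tool_rot: [-0.489, -0.507, -0.491, 0.512]
contact_force: [-0.2, 1.3, 0.6]
gripper_width: 1.002
```

Emit:
apply_moves --travel '[[-1,0,0],[0,0,0],[0,0,0],[0,0,0],[0,0,0],[0,0,0],[0,0,0],[0,0,0]]' --turn '[[-0.12,0,0],[-0.12,0,0],[-0.12,0,0],[-0.12,0,0],[-0.12,0,0],[-0.12,0,0],[-0.12,0,0],[-0.12,0,0]]' --grip '[0,0,0,0,0,0,0,0]'

```text
t: 19.82
eef_pos: [0.576, 0.1348, 0.1549]
tool_rot: [0.678, 0.217, 0.669, -0.212]
contact_force: [-0.5, 0.7, -0.4]
gripper_width: 1.002
```

Emit:
apply_moves --travel '[[0,0,0],[0,0,0],[0,0,0],[0,0,0],[0,0,0],[0,0,0]]' --turn '[[-0.12,0,0],[-0.12,0,0],[-0.12,0,0],[-0.12,0,0],[-0.12,0,0],[0,0,0]]' --grip '[0,0,0,0,0,0]'

```text
t: 20.32
eef_pos: [0.5768, 0.1327, 0.1607]
tool_rot: [0.714, -0.004, 0.7, 0.005]
contact_force: [-0.5, -0.0, 0.2]
gripper_width: 1.004
```

```bash
python3 - <<'E'
from h import *
import pickle
C=cam("wrist"); im=eyes.read_camera("wrist"); save("w7.png",im); pickle.dump(C,open("C7.pkl","wb"))
for m in eyes.masks_of("block_60","wrist"):
    w=px2w(C,obb(m["region"]),.024)[:,:2]; print(round(m["score"],2),np.round(m["rect"]),np.round(w,4).tolist(),np.round(w.mean(0),4))
go([.5736,.1357,.022],87.7)
E
```

```text
0.86 [514.   0. 597.  97.] [[0.4985, 0.2797], [0.4317, 0.2712], [0.4309, 0.3307], [0.4987, 0.3436]] [0.465  0.3063]
0.85 [593.   0. 640.  74.] [[0.4312, 0.3261], [0.4293, 0.3628], [0.4808, 0.3763], [0.4822, 0.3376]] [0.4559 0.3507]
0.63 [290.   0. 385.  60.] [[0.4377, 0.1076], [0.4146, 0.161], [0.4512, 0.182], [0.4761, 0.1269]] [0.4449 0.1444]
0.44 [ 18.   0. 221. 113.] [[0.4358, -0.0876], [0.4375, 0.0605], [0.5161, 0.0553], [0.5164, -0.1059]] [ 0.4765 -0.0194]
turn [ 0.045  0.019 -0.002] rows 0.4 travel [13.85  0.28 -0.34]
turn [-3.096e+00  3.000e-03  3.000e-02] rows 25.8 travel [13.85 -0.28  0.34]
t 20.42 p [0.5768 0.1328 0.1605] jaw 90.28 toolz [1.   0.   0.02] tilt 1.12 grip 0.997 F [ 0.5 -0.4  0.4] q7 1.3
```

View pics/w7.png

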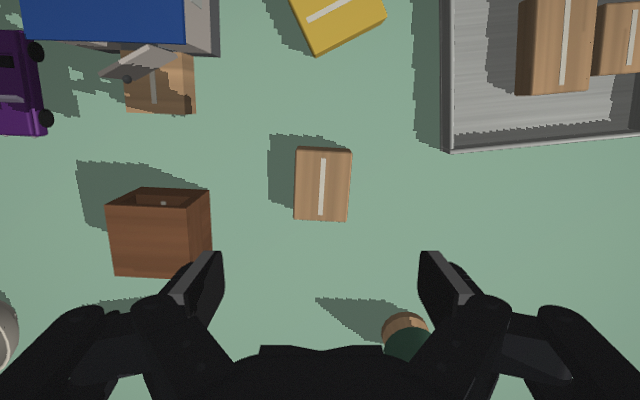

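```bash
python3 - <<'E'
from h import *
import pickle; C=pickle.load(open("C7.pkl","rb"))
w=px2w(C,[(297,153),(352,154),(347,222),(294,219)],.024)[:,:2]; print("block",np.round(w,4).tolist(),w.mean(0))
w=px2w(C,[(321,158),(318,215)],.024)[:,:2];d=w[1]-w[0]; print("stripe ang",np.degrees(np.arctan2(d[1],d[0])),w.mean(0))
print("apron",np.round(px2w(C,[(126,112),(196,114)],.024),4).tolist())
print("tunnel",np.round(px2w(C,[(106,206),(185,208),(187,278),(116,275)],.054),4).tolist())
im=cv2.imread("pics/w7.png")[60:300,60:260]; cv2.imwrite("pics/w7c.png",cv2.resize(im,None,fx=2.5,fy=2.5))
E
```

```text
block [[0.5455, 0.1142], [0.5457, 0.1578], [0.6032, 0.1559], [0.6011, 0.1113]] [0.57387303 0.13479903]
stripe ang -2.219256732889855 [0.57325032 0.13233958]
apron [[0.515, -0.0179, 0.024], [0.5163, 0.0367, 0.024]]
tunnel [[0.5818, -0.0262, 0.054], [0.5825, 0.0333, 0.054], [0.6409, 0.0284, 0.054], [0.6395, -0.0286, 0.054]]
```

block_60 lies flat on the shelf at (294–352, 147–222). Its pose is (.574,.135) at -2.2°, which matches where I released it. I regrasp it by the sides.

Emit:
apply_moves --travel '[[1,0.3,-0.3],[2.5,0,0],[2.5,0,0],[2.5,0,0],[1.5,0,0],[0,0,0]]' --turn '[[0.045,0.019,0],[0,0,0],[0,0,0],[0,0,0],[0,0,0],[0,0,0]]' --grip '[0,0,0,0,0,0]'

```text
t: 20.92
eef_pos: [0.5771, 0.1365, 0.0611]
tool_rot: [0.709, 0.025, 0.704, -0.023]
contact_force: [-0.2, -0.3, 0.0]
gripper_width: 0.999
```

```bash
python3 - <<'E'
from h import *
go([.5738,.1355,.0225],87.8)
E
```

```text
turn [-0.028  0.008 -0.003] rows 0.2 travel [ 3.86 -0.11 -0.33]
turn [ 3.113 -0.004 -0.012] rows 25.9 travel [3.86 0.11 0.33]
t 20.92 p [0.5771 0.1365 0.0611] jaw 86.17 toolz [ 1.   -0.07  0.01] tilt 0.47 grip 0.999 F [-0.2 -0.3  0. ] q7 1.26
```

Emit:
apply_moves --travel '[[0,0,-0.3],[1.3,0,0],[1.3,0,0],[1,0,0],[0.2,0,0],[0,0,0]]' --turn '[[-0.024,0.008,-0.003],[0,0,0],[0,0,0],[0,0,0],[0,0,0],[0,0,0]]' --grip '[0,0,0,0,0,0]'

```text
t: 21.42
eef_pos: [0.5756, 0.1373, 0.0225]
tool_rot: [0.708, 0.016, 0.706, -0.016]
contact_force: [0.1, 0.1, 0.3]
gripper_width: 0.999
```

```bash
python3 - <<'E'
from h import *
go([.5738,.1355,.0225],87.8)
E
```

```text
turn [-0.008  0.003  0.   ] rows 0.1 travel [-0.   -0.18 -0.18]
turn [ 3.133  0.    -0.004] rows 26.1 travel [-0.    0.18  0.18]
t 21.42 p [0.5756 0.1373 0.0225] jaw 87.34 toolz [ 1.   -0.05  0.  ] tilt 0.16 grip 0.999 F [0.1 0.1 0.3] q7 1.28
```

Emit:
apply_moves --travel '[[0,0,0],[0,0,0],[0,0,0],[0,0,0],[0,0,0],[0,0,0],[0,0,0],[0,0,0]]' --turn '[[0,0,0],[0,0,0],[0,0,0],[0,0,0],[0,0,0],[0,0,0],[0,0,0],[0,0,0]]' --grip '[0.3,0.6,1,1,1,1,1,1]'

```text
t: 22.08
eef_pos: [0.5771, 0.1373, 0.0245]
tool_rot: [0.709, 0.017, 0.705, -0.017]
contact_force: [0.1, -1.3, -0.1]
gripper_width: 0.527
```

Emit:
apply_moves --travel '[[-0.5,0,0],[-1.5,0,0],[-2.5,0,0],[-3,0,0],[-3,0,0],[-1,-3,-0.5],[0,-3,-0.5],[0,0,0]]' --turn '[[0,0,0],[0,0,0],[0,0,0],[0,0,0],[0,0,0],[0,0,0],[0,0,0],[0,0,0]]' --grip '[1,1,1,1,1,1,1,1]'

```text
t: 22.75
eef_pos: [0.5626, 0.078, 0.1461]
tool_rot: [0.709, 0.015, 0.705, -0.015]
contact_force: [0.1, -0.6, -1.3]
gripper_width: 0.53
```

```bash
python3 - <<'E'
from h import *
import pickle
go([.552,.003,.13],87.8)
C=cam("wrist"); im=eyes.read_camera("wrist"); save("w8.png",im); pickle.dump(C,open("C8.pkl","wb"))
E
```

```text
turn [-0.004  0.005 -0.001] rows 0.0 travel [ 1.61 -7.54 -0.78]
turn [ 3.138e+00 -1.000e-03 -7.000e-03] rows 26.1 travel [1.61 7.54 0.78]
t 22.75 p [0.5626 0.078  0.1461] jaw 87.57 toolz [ 1.   -0.04  0.  ] tilt 0.26 grip 0.53 F [ 0.1 -0.6 -1.3] q7 1.35
```

View pics/w8.png

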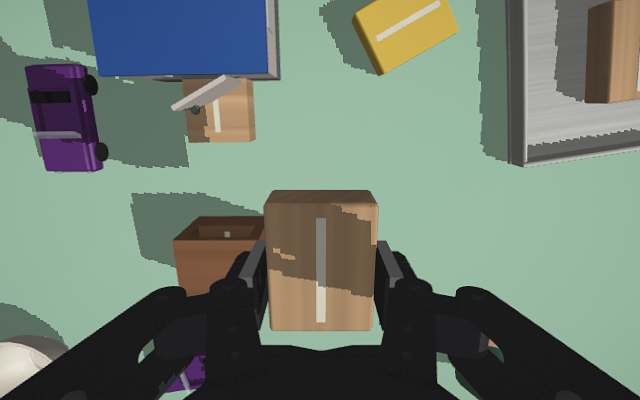

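```bash
python3 - <<'E'
from h import *
import pickle; C=pickle.load(open("C8.pkl","rb"))
w=px2w(C,[(265,203),(378,203),(372,331),(270,331)],.1456)[:,:2]; print("block",np.round(w,4).tolist(),w.mean(0),np.linalg.norm(np.diff(w,axis=0),axis=1))
w=px2w(C,[(321,218),(321,322)],.1456)[:,:2];d=w[1]-w[0]; print("stripe ang",np.degrees(np.arctan2(d[1],d[0])),w.mean(0))
print("apron",np.round(px2w(C,[(185,141),(255,141),(217,131)],.024),4).tolist())
print("roof",np.round(px2w(C,[(98,75),(275,80),(265,0)],.08),4).tolist())
print("tunnel L",np.round(px2w(C,[(175,240)],.054),4).tolist())
a=eyes.read_camera("top"); save("top3.png",a)
im=cv2.imread("pics/w8.png")[0:260,80:290]
im2=a[140:270,280:350,::-1]
cv2.imwrite("pics/w8c.png",np.hstack([cv2.resize(im,(464,575),interpolation=cv2.INTER_CUBIC),cv2.resize(im2,(310,575),interpolation=cv2.INTER_CUBIC)]))
E
```

```text
block [[0.5292, 0.0582], [0.5311, 0.1024], [0.5904, 0.1003], [0.5885, 0.055]] [0.55979586 0.07896973] [0.04432105 0.05931634 0.04530961]
stripe ang -2.391006765235614 [0.56051869 0.07883937]
apron [[0.5138, -0.0204, 0.024], [0.5162, 0.0319, 0.024], [0.5077, 0.0045, 0.024]]
roof [[0.4709, -0.0403, 0.08], [0.4786, 0.0572, 0.08], [0.4391, 0.055, 0.08]]
tunnel L [[0.5804, -0.0259, 0.054]]
```

View pics/w8c.png

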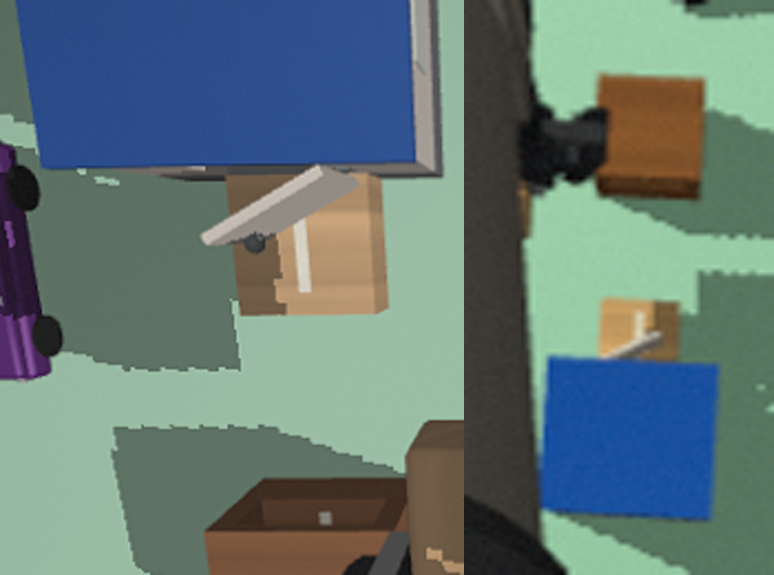

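```bash
python3 - <<'E'
from h import *
import pickle
C8=pickle.load(open("C8.pkl","rb"));C7=pickle.load(open("C7.pkl","rb"));T=cam("top")
def s(n,C,p,z):
    w=px2w(C,p,z)[:,:2]; print(n,np.round(w,4).tolist(),np.round(w.mean(0),4),"len",round(np.linalg.norm(w[1]-w[0]),4))
s("apron8",C8,[(188.4,141.8),(248.2,141.2)],.024); s("stripe8",C8,[(213.5,100),(217.3,131)],.024)
s("apron7",C7,[(127,112.5),(188,113.5)],.024)
s("tunnel7",C7,[(105.5,206.5),(185.5,208)],.054)
s("apronTop",T,[(310.5,207),(328.4,208)],.024); s("tunnelfrontTop",T,[(309.7,180),(333.3,180.5)],.054); s("tunnelbackTop",T,[(310.2,156.2),(334,157)],.054)
E
```

```text
apron8 [[0.5145, -0.0179], [0.5162, 0.0268]] [0.5154 0.0045] len 0.0448
stripe8 [[0.4857, 0.0047], [0.5077, 0.0047]] [0.4967 0.0047] len 0.022
apron7 [[0.5154, -0.0172], [0.5159, 0.0305]] [0.5157 0.0067] len 0.0477
tunnel7 [[0.5822, -0.0266], [0.5825, 0.0337]] [0.5823 0.0035] len 0.0603
apronTop [[0.5166, 0.0269], [0.5148, -0.0193]] [0.5157 0.0038] len 0.0462
tunnelfrontTop [[0.5808, 0.0289], [0.5804, -0.0308]] [ 0.5806 -0.0009] len 0.0597
tunnelbackTop [[0.6434, 0.0293], [0.642, -0.0316]] [ 0.6427 -0.0012] len 0.0609
```

Measured gap: apron end at x = .5155 and tunnel face at .581, so it's centred at about (.5485,.0025) with yaw -2.2°. The span comes out at 65.5 mm against the stated 66. The block sits about 2.8 mm behind the TCP, so the TCP target is (.5512,.002).

Emit:
apply_moves --travel '[[0,-2.5,-0.4],[0,-2.5,-0.4],[0.5,-2.3,0],[1,0,0],[0,0,0]]' --turn '[[0,0.004,0],[0,0,0],[0,0,0],[0,0,0],[0,0,0]]' --grip '[1,1,1,1,1]'

```text
t: 23.27
eef_pos: [0.5528, 0.0154, 0.1292]
tool_rot: [0.707, 0.013, 0.707, -0.008]
contact_force: [0.1, 0.9, -0.5]
gripper_width: 0.528
```

```bash
python3 - <<'E'
from h import *
go([.5512,.002,.09],87.8)
E
```

```text
turn [ 0.009  0.    -0.007] rows 0.1 travel [ 3.92 -1.35 -0.11]
turn [-3.133  0.012  0.   ] rows 26.1 travel [3.92 1.35 0.11]
t 23.27 p [0.5528 0.0154 0.1292] jaw 88.31 toolz [ 1.   -0.03  0.  ] tilt 0.43 grip 0.528 F [ 0.1  0.9 -0.5] q7 1.49
```

Emit:
apply_moves --travel '[[0,-0.9,-0.1],[0,-0.6,-0.1],[1.3,0,0],[1.3,0,0],[1,0,0],[0,0,0],[0,0,0]]' --turn '[[0.009,0,-0.007],[0,0,0],[0,0,0],[0,0,0],[0,0,0],[0,0,0],[0,0,0]]' --grip '[1,1,1,1,1,1,1]'

```text
t: 23.85
eef_pos: [0.5517, 0.0043, 0.0925]
tool_rot: [0.707, 0.012, 0.707, -0.011]
contact_force: [0.1, 0.7, 0.1]
gripper_width: 0.53
```

```bash
python3 - <<'E'
from h import *
go([.5512,.002,.07],87.8)
E
```

```text
turn [ 0.006  0.001 -0.001] rows 0.1 travel [ 2.25 -0.23 -0.04]
turn [-3.135e+00  2.000e-03  1.000e-03] rows 26.1 travel [2.25 0.23 0.04]
t 23.85 p [0.5517 0.0043 0.0925] jaw 88.15 toolz [ 1.   -0.03  0.  ] tilt 0.09 grip 0.53 F [0.1 0.7 0.1] q7 1.51
```

Emit:
apply_moves --travel '[[0.3,-0.25,-0.05],[0.8,0,0],[0.8,0,0],[0,0,0],[0,0,0]]' --turn '[[0.006,0,0],[0,0,0],[0,0,0],[0,0,0],[0,0,0]]' --grip '[1,1,1,1,1]'

```text
t: 24.27
eef_pos: [0.5522, 0.0023, 0.0731]
tool_rot: [0.708, 0.014, 0.706, -0.013]
contact_force: [-0.4, -0.1, 0.1]
gripper_width: 0.526
```

```bash
python3 - <<'E'
from h import *
go([.5512,.002,.0245],87.8)
C=cam("wrist"); im=eyes.read_camera("wrist"); save("w9.png",im)
import pickle; pickle.dump(C,open("C9.pkl","wb"))
E
```

```text
turn [ 0.001  0.003 -0.002] rows 0.0 travel [ 4.86 -0.04 -0.1 ]
turn [-3.141e+00  3.000e-03  5.000e-03] rows 26.2 travel [4.86 0.04 0.1 ]
t 24.27 p [0.5522 0.0023 0.0731] jaw 87.84 toolz [ 1.   -0.04  0.  ] tilt 0.22 grip 0.526 F [-0.4 -0.1  0.1] q7 1.52
```

View pics/w9.png

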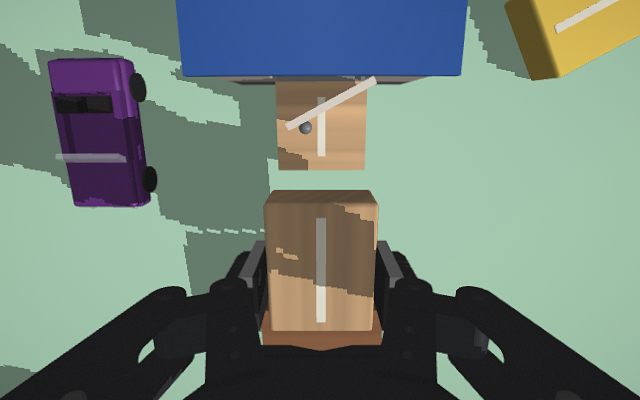

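The apron stripe is at column 321 and the block stripe is also at 321, so lateral alignment is good. Next I check the gap along the road numerically.

```bash
python3 - <<'E'
from h import *
import pickle; C=pickle.load(open("C9.pkl","rb"))
print("apron",px2w(C,[(277,169),(365,169.5)],.024)); print("block rear top",px2w(C,[(265,203),(378,203)],.0726)); print("front top",px2w(C,[(270,331),(372,331)],.0726)); print("bottom rear edge",px2w(C,[(271,191),(371,191)],.0486))
E
```

```text
apron [[ 0.51436009 -0.01884658  0.024     ]
 [ 0.51638768  0.0279216   0.024     ]]
block rear top [[ 0.51891293 -0.01771885  0.0726    ]
 [ 0.52058633  0.02660069  0.0726    ]]
front top [[ 0.57812081 -0.02058526  0.0726    ]
 [ 0.57986439  0.0246929   0.0726    ]]
bottom rear edge [[ 0.5201443  -0.01893135  0.0486    ]
 [ 0.52189268  0.02745101  0.0486    ]]
```

Emit:
apply_moves --travel '[[0.3,0,-0.2],[0.7,0,-0.05],[0.7,0,0],[0.6,0,0],[0,0,0]]' --turn '[[0,0.003,-0.002],[0,0,0],[0,0,0],[0,0,0],[0,0,0]]' --grip '[1,1,1,1,1]'

```text
t: 24.73
eef_pos: [0.5497, 0.0025, 0.0484]
tool_rot: [0.707, 0.013, 0.707, -0.013]
contact_force: [-0.8, 0.8, -0.8]
gripper_width: 0.529
```

```bash
python3 - <<'E'
from h import *
go([.5507,.0022,.0245],87.8)
E
```

```text
turn [0.001 0.001 0.   ] rows 0.0 travel [ 2.39 -0.03  0.1 ]
turn [-3.141e+00 -0.000e+00  2.000e-03] rows 26.2 travel [ 2.39  0.03 -0.1 ]
t 24.73 p [0.5497 0.0025 0.0484] jaw 87.84 toolz [ 1.   -0.04  0.  ] tilt 0.06 grip 0.529 F [-0.8  0.8 -0.8] q7 1.52
```

Emit:
apply_moves --travel '[[0.3,0,0.1],[0.6,0,0],[0.6,0,0],[0.5,0,0],[0.1,0,0]]' --turn '[[0,0,0],[0,0,0],[0,0,0],[0,0,0],[0,0,0]]' --grip '[1,1,1,1,1]'

```text
t: 25.15
eef_pos: [0.5509, 0.0025, 0.0249]
tool_rot: [0.707, 0.013, 0.707, -0.013]
contact_force: [0.2, -0.2, -0.0]
gripper_width: 0.524
```

```bash
python3 - <<'E'
from h import *
go([.5507,.0022,.0245],87.8)
E
```

```text
turn [0.001 0.001 0.   ] rows 0.0 travel [ 0.04 -0.03 -0.02]
turn [-3.141e+00 -0.000e+00  1.000e-03] rows 26.2 travel [0.04 0.03 0.02]
t 25.15 p [0.5509 0.0025 0.0249] jaw 87.85 toolz [ 1.   -0.04  0.  ] tilt 0.04 grip 0.524 F [ 0.2 -0.2 -0. ] q7 1.53
```

Emit:
apply_moves --travel '[[0.1,0,0],[0,0,0],[0,0,0],[0,0,0],[0,0,0],[-0.7,0,0],[-1.5,0,0],[-2.5,0,0]]' --turn '[[0,0,0],[0,0,0],[0,0,0],[0,0,0],[0,0,0],[0,0,0],[0,0,0],[0,0,0]]' --grip '[1,0.4,0.2,0,0,0,0,0]'

```text
t: 25.82
eef_pos: [0.548, 0.0023, 0.0689]
tool_rot: [0.704, 0.013, 0.709, -0.014]
contact_force: [0.6, 0.6, -0.0]
gripper_width: 1.004
```

Emit:
apply_moves --travel '[[-3,0,0],[-3,0,0],[-3,0,0],[-3,0,0],[-2,0,-1],[0,0,-2],[0,0,-2],[0,0,0]]' --turn '[[0,0,0],[0,0,0],[0,0,0],[0,0,0],[0,0,0],[0,0,0],[0,0,0],[0,0,0]]' --grip '[0,0,0,0,0,0,0,0]'

```text
t: 26.48
eef_pos: [0.5003, 0.0038, 0.2274]
tool_rot: [0.71, 0.014, 0.704, -0.013]
contact_force: [-0.4, -0.2, -1.3]
gripper_width: 0.996
```

```bash
python3 - <<'E'
from h import *
C=cam("wrist"); im=eyes.read_camera("wrist"); save("w10.png",im); a=eyes.read_camera("top"); save("top4.png",a)
go([.55,0,.2],88)
for c,CC in(("wrist",C),("top",cam("top"))):
  for n in("block_60","car","digger","tree","bowl"):
    for m in eyes.masks_of(n,c):
      if m["score"]<.4: continue
      w=px2w(CC,obb(m["region"]),.024 if n[0:2]=="bl" else .01)[:,:2]; print(c,n,round(m["score"],2),np.round(m["rect"]),np.round(w.mean(0),4))
h=lambda im:im
cv2.imwrite("pics/fin.png",np.hstack([cv2.resize(im[60:320,200:430,::-1],(398,450)),cv2.resize(a[110:260,290:440,::-1],(400,450))]))
E
```

```text
turn [-0.004  0.01  -0.002] rows 0.1 travel [ 2.73 -0.24  4.71]
turn [ 3.137e+00 -3.000e-03 -1.500e-02] rows 26.1 travel [ 2.73  0.24 -4.71]
t 26.58 p [0.503  0.004  0.2273] jaw 87.76 toolz [ 1.   -0.04  0.01] tilt 0.57 grip 1.001 F [ 0.6 -0.5 -0.4] q7 1.44
wrist block_60 0.8 [417.  74. 493. 146.] [0.4384 0.1393]
wrist block_60 0.69 [582.  90. 639. 165.] [0.4613 0.2988]
wrist block_60 0.62 [298. 189. 346. 246.] [0.5459 0.0028]
wrist block_60 0.4 [500. 374. 534. 398.] [0.775  0.2443]
wrist car 0.98 [178. 133. 230. 212.] [ 0.494  -0.1175]
wrist car 0.96 [253. 331. 321. 354.] [ 0.7107 -0.0481]
wrist car 0.62 [ 47. 203.  84. 254.] [ 0.5506 -0.2855]
wrist digger 0.64 [  0.  69.  86. 187.] [ 0.44   -0.2835]
wrist tree 0.69 [500. 376. 532. 398.] [0.7901 0.2543]
wrist tree 0.4 [584.  88. 639. 165.] [0.4625 0.3108]
wrist bowl 0.57 [125. 374. 155. 396.] [ 0.7768 -0.2511]
top block_60 0.88 [194. 214. 213. 245.] [0.461  0.3071]
top block_60 0.86 [201. 278. 233. 306.] [0.3012 0.2484]
top block_60 0.74 [251. 226. 268. 249.] [0.4342 0.158 ]
top block_60 0.54 [173. 220. 192. 240.] [0.4547 0.3571]
top car 0.93 [357. 198. 377. 235.] [ 0.4943 -0.1175]
top car 0.69 [426. 181. 441. 208.] [ 0.5513 -0.2879]
top car 0.61 [341. 118. 358. 140.] [ 0.7346 -0.072 ]
top digger 0.65 [168. 196. 238. 263.] [0.4588 0.3104]
top digger 0.6 [409. 221. 440. 261.] [ 0.4403 -0.272 ]
top tree 0.86 [230. 119. 251. 138.] [0.7366 0.2227]
top bowl 0.72 [386. 115. 417. 143.] [ 0.7324 -0.2111]
```

The viewer's limit is reached, so I check the block's end clearances numerically from the stored wrist picture.

```bash
python3 - <<'E'
from h import *
im=cv2.imread("pics/w10.png").astype(np.float32); C=cam("wrist")  # arm has not moved since
d=np.array([np.cos(np.radians(-2.2)),np.sin(np.radians(-2.2))]); n=np.array([-d[1],d[0]]); c=np.array([.5485,.0028])
for off in(-.014,.012):
    x=np.arange(-.042,.042,.0015); P=np.c_[c+x[:,None]*d+off*n,np.full(len(x),.024)]
    px=w2px(C,P).astype(np.float32); v=cv2.remap(im,px[:,:1],px[:,1:],cv2.INTER_LINEAR)[:,0]
    print(off,[(round(a*1e3,1),*map(int,b[::-1])) for a,b in zip(x,v)])
for xo in(-.02,0,.015):
    y=np.arange(-.03,.031,.0015); P=np.c_[c+xo*d+y[:,None]*n,np.full(len(y),.024)]
    px=w2px(C,P).astype(np.float32); v=cv2.remap(im,px[:,:1],px[:,1:],cv2.INTER_LINEAR)[:,0]
    g=v[:,2]-v[:,1]; k=np.where(g>5)[0]; print("wood y from",y[k[0]],"to",y[k[-1]], "stripe",y[np.argmin(np.where(abs(y)<.012,v.max(1)-v.min(1),999))])
E
```

```text
-0.014 [(np.float64(-42.0), 163, 134, 101), (np.float64(-40.5), 168, 136, 104), (np.float64(-39.0), 178, 144, 108), (np.float64(-37.5), 178, 145, 109), (np.float64(-36.0), 174, 142, 107), (np.float64(-34.5), 172, 140, 105), (np.float64(-33.0), 174, 141, 106), (np.float64(-31.5), 164, 133, 101), (np.float64(-30.0), 100, 82, 62), (np.float64(-28.5), 112, 92, 70), (np.float64(-27.0), 154, 126, 95), (np.float64(-25.5), 163, 134, 101), (np.float64(-24.0), 162, 132, 100), (np.float64(-22.5), 162, 132, 100), (np.float64(-21.0), 163, 133, 101), (np.float64(-19.5), 163, 133, 100), (np.float64(-18.0), 162, 132, 100), (np.float64(-16.5), 163, 132, 101), (np.float64(-15.0), 163, 132, 101), (np.float64(-13.5), 162, 132, 100), (np.float64(-12.0), 163, 133, 101), (np.float64(-10.5), 163, 132, 101), (np.float64(-9.0), 164, 134, 101), (np.float64(-7.5), 163, 134, 102), (np.float64(-6.0), 164, 134, 102), (np.float64(-4.5), 163, 133, 101), (np.float64(-3.0), 163, 134, 101), (np.float64(-1.5), 163, 133, 101), (np.float64(0.0), 163, 133, 101), (np.float64(1.5), 164, 134, 101), (np.float64(3.0), 164, 135,
[... 2324 characters left out ...]
), 163, 133, 100), (np.float64(22.5), 163, 133, 101), (np.float64(24.0), 162, 132, 100), (np.float64(25.5), 164, 133, 101), (np.float64(27.0), 152, 125, 94), (np.float64(28.5), 94, 77, 59), (np.float64(30.0), 75, 59, 45), (np.float64(31.5), 59, 42, 32), (np.float64(33.0), 60, 44, 32), (np.float64(34.5), 66, 47, 34), (np.float64(36.0), 74, 53, 38), (np.float64(37.5), 74, 52, 38), (np.float64(39.0), 74, 53, 38), (np.float64(40.5), 72, 52, 37)]
wood y from -0.02099999999999999 to 0.022500000000000048 stripe 0.001500000000000029
wood y from -0.02099999999999999 to 0.022500000000000048 stripe 0.001500000000000029
wood y from -0.02099999999999999 to 0.022500000000000048 stripe 0.001500000000000029
```

```bash
python3 -c "
from h import *
print(bot.hand_in(), status.get_obs()['t'])"
```

```text
the job is handed in; nothing more can be done
the job is handed in; nothing more can be done
```

I parked the convertible behind the digger, laid the 60 mm block in the gap and handed the job in at about 27 s of the 72 s allowed. No verdict was reported.

- **Car:** I lifted it out of the gap by its sides and set it down behind the digger. The top camera put it at (.551, -.288) and the wrist camera at (.551, -.286). The target was (.549, -.288), which leaves about 31 mm clear of the tail. It was on its wheels and within about 2° of the digger's line.
- **Block:** I lifted it from the tray by its ends, regrasped it by its sides on the shelf and lowered it into the gap. No contact force showed on the way in. It went down to the same gripper height as when it lay flat on the shelf.
    - **Lengthwise fit:** a brightness profile shows a 2–3 mm slit at the garage end. The tunnel end was harder to read because of shadow.
    - **Sideways and angle:** it is within about 1–2 mm of the road's centre line and parallel to it.
- **Other things:** The other two blocks are still in the tray. The digger, tree and bowl showed no movement beyond the noise of the detections. The arm was clear of everything at hand-in.

**Checks that failed or disagreed:**
- The final composite picture was refused because the 12-picture limit was reached, so the last check was by numbers only.
- The final top-camera search did not report the block in the gap. The wrist camera did, at (.546, .003).
- Some low-score network reports were plainly wrong, such as "digger" for the tray, and I ignored them.

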